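# Zero the coil winder's counter and crank its wire guide up to the stop

## Task

Get the hand coil winder ready for a new coil: press the counter's reset key fully down and let it up, then take the crank by its handle and turn it clockwise (seen from the handle's end) until the wire guide stands just short of its stop block, within about 4 mm, but never run into it. Crank steadily in one unbroken go, without letting go of the handle and no faster than about a turn in four seconds: carry it over the spring's heavy point in each turn without letting it run back, hold it back when the spring throws it on, and follow the handle's own circle gently, never forcing it in or out with more than about 15 N. Stop where the spring does not drive the crank, let go so that it stays standing still, and disturb nothing else on the bench.

Things in the scene. Friction and masses are not known exactly. Their poses are not given: they have to be found in the camera images.
- handle: The black crank handle of the hand coil winder, a freely spinning grip 22 mm thick and 80 mm long, parallel to the shafts; origin at its middle (the grip spins: do not use its axes). It circles about the crank shaft at 47 to 73 mm, wherever its nut is clamped in the arm's slot: the shaft's place is not given. The crank arm lies 40 mm from the middle towards the machine; the outer end is free.
- crank (a joint): Crank angle in rad, counting on over turns. 0 (start) = arm straight down; it grows clockwise seen from the handle's end: away from the counter box, up, over the top, back. 3 to 5 N at the handle turn it, but each turn the counter's spring opposes with up to 11 to 17 N from 1.5 to 3.1, then throws it on with up to 10 N until 4.7: let go there it flies. It stays put within 0.7 of straight down.
- reset_key_top (a point): Top centre of the counter's round grey reset key, 17 mm across, on the black counter box at the winder's front, 145 mm above the bench. It goes straight down 5 mm against a spring (4 N when fully down). Its axes are the winder's: x level, away from the counter towards the machine; y level, along the shafts to the handle's side (the crank turns in the x-z plane); z up.
- guide_face (a point): Upper edge, mid-way, of the flat face of the wire guide that looks at its stop. The guide is an aluminium block 46 x 16 x 22 mm with a small white roller, on two rods 118 mm up, between the gear and the tail bearing. It moves 4 mm towards the stop (winder -y) per crank turn. The gap is the distance between guide_face and stop_face along winder y (axes of both as reset_key_top).
- stop_face (a point): Upper edge, mid-way, of the flat face of the stop that looks at the guide. The stop is a dark steel block 46 x 12 x 22 mm with a thumb screw, clamped on the same rods on the side away from the handle. The gap is 9 to 14 mm at the start. Nothing is felt when the guide reaches it: go by the gap. Running on into it damages the winder.
- crank_bend (a joint): How far the slender crank arm springs along its length, in m: 0 unstrained, + when the handle is pulled outwards from the shaft, - when pushed inwards; 12.5 N per mm. The handle may not be forced more than 1.6 mm (20 N) either way.
- reset_key (a joint): Travel of the reset key in m: 0 up, 0.005 fully down (over 0.004 counts as down); it springs back.
- solder_reel: Bystander: reel of solder, 60 mm across, 45 mm high, standing behind the crank; origin under its centre.
- wire_reel: Bystander: reel of copper wire, 48 mm across, 55 mm high; origin under its centre.
- spare_bobbin: Bystander: empty white bobbin, 52 mm across, 60 mm high; origin under its centre.
- rosin_tin: Bystander: shallow tin of rosin, 76 mm across, 20 mm high; origin under its centre.
- screwdriver: Bystander: screwdriver lying flat, 170 mm long, under 35 mm high.
- side_cutters: Bystander: side cutters lying flat, 105 mm long, 12 mm high.
- opened_set: Bystander: opened device with a green circuit board, 200 x 130 mm, 37 mm high.
- multimeter: Bystander: black multimeter lying flat, 150 x 75 mm, 40 mm high.

How it is judged:
On the way, in this order (a step that is already met when the one before it is completed fails the run):
1. the counter's reset key is pressed fully down (value of joint reset_key above 0.004 m), for 0.05 s.
2. the crank, held by its handle, has gone once round over the heavy point (value of joint crank above 6 rad and contact force between the fingers and handle above 0.5 N), for 0.05 s.
3. the wire guide has come up to its stop (y of guide_face in the frame of stop_face below 0.0045 m), for 0.2 s.
At the end, for the whole second after the job is handed in: the wire guide stands short of its stop, with a gap of more than 0 and less than 4.5 mm, the crank is released and at rest, and the reset key is up again (y of guide_face in the frame of stop_face between 0 and 0.0045 m and velocity of joint crank between -0.05 and 0.05 rad/s and value of joint reset_key below 0.001 m); the robot touches nothing.
It fails at once if the crank is hurried or thrown forward (over 5 rad/s) or runs back (over 1.5 rad/s) (velocity of joint crank above 5 rad/s or velocity of joint crank below -1.5 rad/s).
It fails at once if the handle is let go on the way, before the guide is near its stop (value of joint crank above 1 rad and y of guide_face in the frame of stop_face above 0.005 m and contact force between the fingers and handle below 0.05 N).
It fails at once if the crank is strained: its handle forced over 1.6 mm (20 N) off its circle, inwards or outwards (value of joint crank_bend above 0.0016 m or value of joint crank_bend below -0.0016 m).
It fails at once if the wire guide is run into its stop, or the stop is shifted (y of guide_face in the frame of stop_face below -0.0003 m or distance of stop_face from where it was at the start of the episode above 0.0015 m).
It fails at once if a bystander is moved by over 10 mm (distance of any of solder_reel, wire_reel, spare_bobbin, rosin_tin, screwdriver, side_cutters, opened_set, multimeter from where it was at the start of the episode above 0.01 m).
It also fails if it takes over 72 s, if anything falls off the work surface, if the arm or the gripper's body presses on something with over 40 N, if the wrist force passes 120 N, or if a joint passes its speed limit or range.

## Robot

A 7-joint arm with a two-finger parallel gripper is mounted at the origin on the work surface. World frame = base frame: x ahead of the robot, y to its left, z up, the work surface at z = 0. Lengths are in m, angles in rad, forces in N, time in s.
With the tool pointing down it reaches from about 0.425 to 0.925 m from the base axis. Payload 6.8 kg.
Tool frame: the origin (TCP) lies on the mounting face of the last link; the fingertips stand 173 mm ahead of it and the grasp point (between the pads) lies 155 mm ahead of it (grip_point_offset is the distance from the TCP to the grasp point, in m); x points along the fingers, z is the direction in which the jaws open and shut, and the axes are right-handed (so a half turn about x gives the same grasp; the last joint's range is limited). The gripper opens to 85 mm and grips with 20 to 120 N. Pads are 22 mm wide; open, the fingers measure 114 mm over their backs; the gripper's body (76 mm by 85 mm) begins 54 mm behind the grasp point. The pads swing forward as they close: fully open they stand 13 mm farther back than shut.
Start: joints at [-1.229, 0.477, 0.022, 1.555, -0.011, 1.109, -0.083], TCP at [0.293, 0.608, 0.405] pointing down, gripper open.
Joint ranges: [-2.96, 2.96], [-0.34, 2.1], [-1.41, 1.46], [0.24, 2.44], [-1.37, 4.51], [0.17, 1.92], [-2.96, 2.96]. Speed limits (rad/s): [2.39, 2.39, 3.14, 3.14, 3.14, 3.14, 3.14].

## Interface

Orientations are given as a rotation vector (axis times angle).
In Python, from bench import * gives the robot as it stands. The module is installed in compiled form; this text tells all that it offers.
- The arm moves only by the tool servo_tool, never from a script. Its argument "motion" is a list of rows, each a list of 5 numbers: the shift along the tool's x, y, z in m, then the turn about the tool's x in degrees, then the gripper command: -1 is fully open, 1 is shut, values between are in proportion. In form: [[dx, dy, dz, turn, fingers], ...]. A call has 1 to 8 rows; each row is the pose to reach, as a shift and turn from the pose measured when the call began, along the tool's axes at that moment; what a row does not reach only later rows make up. A row lasts 1/10 s, in which the tool goes at most 50 mm and 8.59 degrees, less where a joint would pass 70% of its speed; a pose out of reach is approached as far as the arm can. A call with a gripper value outside its range is refused whole. The fingers move at their own pace and stop on an object; "force" is the grip in N (left out, the last holds). Time passes only in rows, so rows that repeat a pose let the fingers close. It gives the time, the measured TCP pose, the force and the opening at its end, in the units of the state.
- get_obs(): the state, without advancing time (a new reading comes with each control period).
- grab_frame(name): name is "side" or "top"; returns the picture (480x640x3 uint8, red, green, blue); there is no depth.
- camera_params(name): a dict with "mtx" (3x3 intrinsics, pixels), "D" ([k1, k2, p1, p2, k3] as OpenCV has them; the pictures are not rectified), "world_to_cam" (4x4, takes a point from world to camera coordinates). Camera axes: x right, y down, z forward; pixel columns grow to the right and rows downward; lengths in m; the calibration is good to about 2 mm. A picture is of the moment at which its call begins. camera_params takes no time and is no camera call.
- hand_in(): hands the job in, once; it reports no verdict.
The state is a dict: "clock": time; "joints": joint angles; "qvel": joint speeds; "tau": joint torques, N m; "tcp_pos": TCP position; "orientation": TCP orientation; "contact_force": force on the tool from outside, world axes, zero at the start; "moment": the same for the moment, N m; "grip_width": finger opening in m.
Only numpy, scipy, OpenCV 4.12 (cv2) and the standard library are available. Lean on these libraries where they do the work, as an engineer would, in place of code of your own. Each camera call takes 0.05 s, during which the arm holds its last target. There are 200 camera calls.

## Working session

There is one attempt and no reset: what is moved stays moved. The work goes in short steps, Python scripts to look and compute and a tool call to move; the robot and the scene stay as the last step left them, time stands still between calls to the robot, and variables do not carry over. Pictures are saved under pics/ and viewed, about 8 in all and at most 12, crops included, and the job is handed in when it is done.

Besides the shell and the picture viewer there is one more tool, called after "Request:" in YAML: its name, and indented under it one key for each argument. servo_tool: Moves the arm, as the interface text tells. Its arguments: {"type":"object","properties":{"motion":{"type":"array","items":{"type":"array","items":{"type":"number"}}},"force":{"type":"number"}},"required":["motion"]}

```bash
mkdir -p pics; python3 - <<'E'
from bench import *
import cv2
for n in("side","top"):
    f=grab_frame(n); cv2.imwrite(f"pics/{n}0.png",f[:,:,::-1]); p=camera_params(n); print(n,p["mtx"].tolist(),p["D"],p["world_to_cam"].round(4).tolist() if hasattr(p["world_to_cam"],'round') else p["world_to_cam"])
print(get_obs())
E
```

```text
side [[561.3530809002887, 0.0, 322.55409488108535], [0.0, 561.3530809002887, 232.46047738872943], [0.0, 0.0, 1.0]] [-0.13602089  0.          0.          0.          0.        ] [[-0.9339, -0.3576, -0.0051, 0.5518], [-0.2562, 0.6789, -0.688, 0.2403], [0.2496, -0.6412, -0.7256, 1.6271], [0.0, 0.0, 0.0, 1.0]]
top [[618.3260593665003, 0.0, 314.2189350366273], [0.0, 618.3260593665003, 236.13365232080415], [0.0, 0.0, 1.0]] [-0.04574972  0.          0.          0.          0.        ] [[0.0163, -0.9999, 0.0052, -0.0078], [-0.9896, -0.0169, -0.1425, 0.6172], [0.1426, -0.0028, -0.9898, 1.4886], [0.0, 0.0, 0.0, 1.0]]
{'clock': 0.1, 'joints': array([-1.22914635,  0.47771574,  0.02237427,  1.55633555, -0.01151903,
        1.10928861, -0.08311795]), 'qvel': array([-0.0001154 , -0.0018785 ,  0.00071499, -0.00265447, -0.00099575,
       -0.00080812,  0.00017936]), 'tau': array([ 4.11111701e-03, -5.97756958e+01,  1.61319271e+00, -2.81953830e+01,
        1.27567790e-02,  4.99005691e-03, -1.49694836e-05]), 'tcp_pos': array([0.29334843, 0.60765555, 0.40383165]), 'orientation': array([-0.87278456,  1.39037187,  0.87121706]), 'contact_force': array([-0.54177576, -0.00568061, -0.06000413]), 'moment': array([-0.02583483, -0.01367538, -0.0359554 ]), 'grip_width': 0.08535998205279048}
```

View pics/side0.png

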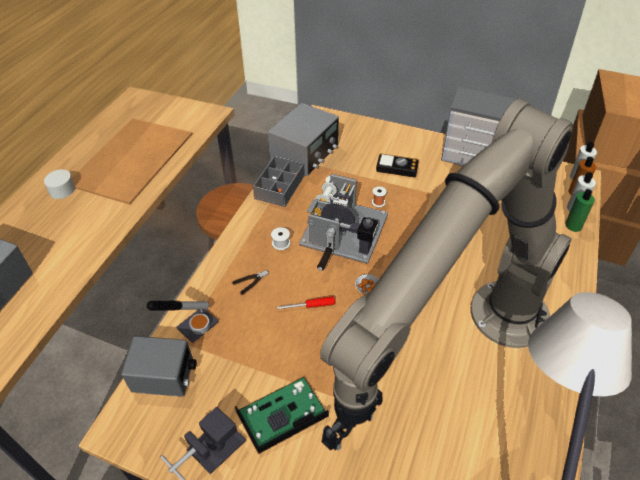

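View pics/top0.png

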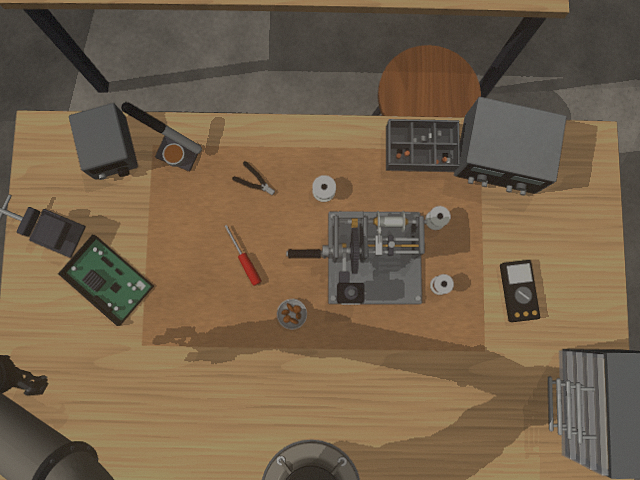

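```bash
cat > h.py <<'E'
import numpy as np, cv2
from bench import *
from scipy.spatial.transform import Rotation as Ro
def ray(n,uv):
    p=camera_params(n);T=np.array(p["world_to_cam"]);R=T[:3,:3]
    q=cv2.undistortPoints(np.array([[uv]],float),np.array(p["mtx"]),np.array(p["D"]))[0,0]
    return -R.T@T[:3,3], R.T@np.array([q[0],q[1],1.])
def onz(n,uv,z):
    o,d=ray(n,uv);return o+d*(z-o[2])/d[2]
def tri(a,b):
    o,d=ray("top",a);p,e=ray("side",b);s=np.linalg.lstsq(np.c_[d,-e],p-o,rcond=None)[0]
    A,B=o+d*s[0],p+e*s[1];return (A+B)/2,np.linalg.norm(A-B)
def proj(n,X):
    p=camera_params(n);T=np.array(p["world_to_cam"])
    return cv2.projectPoints(np.array([X],float),cv2.Rodrigues(T[:3,:3])[0],T[:3,3],np.array(p["mtx"]),np.array(p["D"]))[0][0,0]
E
python3 - <<'E'
import cv2
from h import *
t=cv2.imread("pics/top0.png")[200:310,275:435];cv2.imwrite("pics/t1.png",cv2.resize(t,None,fx=5,fy=5,interpolation=2))
t=cv2.imread("pics/side0.png")[170:275,290:395];cv2.imwrite("pics/s1.png",cv2.resize(t,None,fx=5.7,fy=5.7,interpolation=2)[:600])
print(Ro.from_rotvec(get_obs()["orientation"]).as_matrix().round(3))
E
```

```text
[[-0.001 -0.901  0.435]
 [-0.002  0.435  0.901]
 [-1.    -0.    -0.002]]
```

View pics/t1.png

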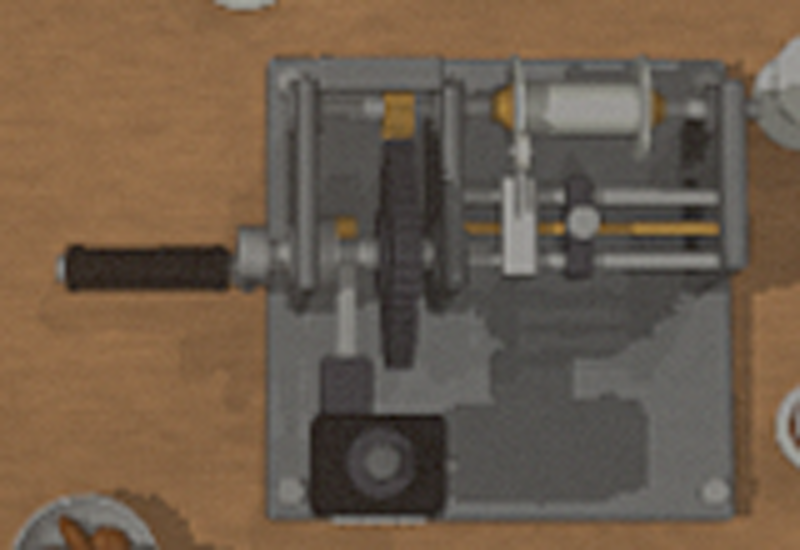

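View pics/s1.png

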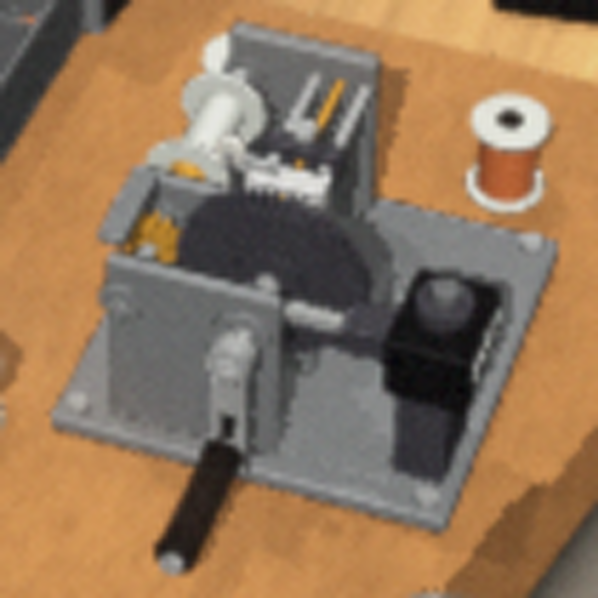

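```bash
cat >> h.py <<'E'
T1=lambda x,y:(275+(x+.5)/5-.5,200+(y+.5)/5-.5)
S1=lambda x,y:(290+(x+.5)/5.7-.5,170+(y+.5)/5.7-.5)
E
python3 - <<'E'
from h import *
np.set_printoptions(precision=4,suppress=True)
print("key",tri(T1(381,459),S1(446,294)),onz("top",T1(381,459),.145),onz("side",S1(446,294),.145))
print("base corners",[onz("top",T1(*c),.012) for c in((268,520),(732,520),(268,60))])
print("gap edges @z.129",[onz("top",T1(*c),.129) for c in((536,178),(536,274),(503,178),(503,274),(567,178),(567,276),(597,178))])
print("handle outer",tri(T1(62,268),S1(172,562)),"inner",tri(T1(232,268),S1(228,450)))
print("shaft nut",tri(T1(240,258),S1(228,355)))
for z in(.05,.06,.07,.08): print(z,onz("top",T1(62,268),z),onz("top",T1(232,268),z),onz("side",S1(172,562),z))
# guide/stop line profiles
t=cv2.imread("pics/top0.png")
for r in(237,240,243,246,249,252): print(r,t[r,372:400].max(1))
E
```

```text
key (array([ 0.476 , -0.0835,  0.1395]), np.float64(0.001479369834316319)) [ 0.4764 -0.0829  0.145 ] [ 0.4739 -0.0783  0.145 ]
base corners [array([ 0.4524, -0.0352,  0.012 ]), array([ 0.456 , -0.2672,  0.012 ]), array([ 0.6856, -0.0322,  0.012 ])]
gap edges @z.129 [array([ 0.6099, -0.1556,  0.129 ]), array([ 0.5646, -0.1556,  0.129 ]), array([ 0.6096, -0.1401,  0.129 ]), array([ 0.5644, -0.1402,  0.129 ]), array([ 0.6101, -0.1702,  0.129 ]), array([ 0.5639, -0.1701,  0.129 ]), array([ 0.6104, -0.1842,  0.129 ])]
handle outer (array([0.5732, 0.0689, 0.0473]), np.float64(8.460590086692408e-05)) inner (array([ 0.5737, -0.0151,  0.0484]), np.float64(0.0014678567705976545))
shaft nut (array([ 0.5723, -0.0172,  0.1215]), np.float64(0.003258553314350591))
0.05 [0.5728 0.0688 0.05  ] [ 0.5742 -0.0149  0.05  ] [0.5724 0.071  0.05  ]
0.06 [0.5717 0.0683 0.06  ] [ 0.5731 -0.0147  0.06  ] [0.5693 0.0788 0.06  ]
0.07 [0.5705 0.0679 0.07  ] [ 0.5719 -0.0146  0.07  ] [0.5662 0.0865 0.07  ]
0.08 [0.5694 0.0675 0.08  ] [ 0.5708 -0.0144  0.08  ] [0.5631 0.0942 0.08  ]
237 [ 78  74  74 111 166 146 112 130 115 120  82  75  74  77  80  79  53  72
  71  71  63  62  88  89  93  92  94  95]
240 [ 87  86  79 108 164 143 107 134 119 112  92  85  88  85  99 100  57  64
  62  66  61  63  88  98 116 117 114 116]
243 [ 67  73  57  96 164 151 130 145 162 147  85  62  68  67  66  47  80 138
 136 133 137 137 122  60  71  73  73  72]
246 [106 107  98 112 161 154 152 153 157 147 102 107 108 118 144 121  67 111
 133 141 136 117 106 111 114 110 112 116]
249 [ 85  75  66  99 160 154 156 154 158 144  89  68  79  75  69  52  44  67
  69  63  64  65  78  77  76  70  75  74]
252 [106 115 125 118 161 154 155 153 157 147 107 102 111 142 145 131  76  66
  70  70  62  80 109 117 140 138 140 141]
```

Request:
servo_tool:
  motion:
    - [0,-0.037,-0.032,8,1]
    - [0,-0.074,-0.063,16,1]
    - [0,-0.111,-0.095,24,1]
    - [0,-0.148,-0.127,32,1]
    - [0,-0.185,-0.159,40,1]
    - [0,-0.222,-0.19,48,1]
    - [0,-0.26,-0.222,56,1]
    - [0,-0.297,-0.254,63.4,1]
  force: 40

```text
clock: 0.9
tcp_pos: [0.4508, 0.2477, 0.4042]
orientation: [-0.008, 1.572, 0.006]
contact_force: [0.7, -0.1, 0.2]
grip_width: 0.0003
```

```bash
cat >> h.py <<'E'
YAW=np.radians(0.8)
wx=np.array([np.cos(YAW),np.sin(YAW),0]);wy=np.array([-np.sin(YAW),np.cos(YAW),0])
def st():
    o=get_obs();M=Ro.from_rotvec(o["orientation"]).as_matrix()
    az=np.degrees(np.arctan2(M[1,2],M[0,2]))
    print("t",round(o["clock"],2),"tcp",o["tcp_pos"].round(4),"az",az.round(2),"tilt",M[:,0].round(4),"F",o["contact_force"].round(1),"M",o["moment"].round(2),"w",round(o["grip_width"],4),"q",o["joints"].round(2));return o,M
def rel(X):
    o,M=st();print("tool shift to target",(M.T@(np.array(X)-o["tcp_pos"])).round(4),"turn",round(float(np.degrees(np.arctan2(M[1,2],M[0,2])-YAW)),2))
E
python3 -c "
from h import *
rel([.4764,-.083,.405])"
```

```text
t 0.9 tcp [0.4508 0.2477 0.4042] az 0.51 tilt [-8.0e-04 -1.5e-03 -1.0e+00] F [ 0.7 -0.1  0.2] M [ 0.02 -0.07  0.09] w 0.0003 q [-0.93  0.22  0.36  1.96 -0.09  0.99 -0.52]
tool shift to target [-3.000e-04 -3.309e-01  2.270e-02] turn -0.29
```

Request:
servo_tool:
  motion:
    - [0,-0.045,0.003,0,1]
    - [0,-0.09,0.006,0,1]
    - [0,-0.135,0.009,0,1]
    - [0,-0.18,0.012,0,1]
    - [0,-0.225,0.015,0,1]
    - [0,-0.27,0.018,0,1]
    - [0.03,-0.305,0.021,-0.3,1]
    - [0.06,-0.331,0.0227,-0.3,1]

```text
clock: 1.7
tcp_pos: [0.4764, -0.0857, 0.3447]
orientation: [-0.011, 1.569, 0.008]
contact_force: [0.3, 0.6, 0.7]
grip_width: -0.0001
```

```bash
python3 - <<'E'
from h import *
rel([.4764,-.083,.318])
a=grab_frame("top")[:,:,::-1];b=grab_frame("side")[:,:,::-1]
cv2.imwrite("pics/topk.png",a);cv2.imwrite("pics/sidek.png",b)
a=cv2.resize(a[220:320,300:400],None,fx=4,fy=4,interpolation=2);b=cv2.resize(b[150:250,320:420],None,fx=4,fy=4,interpolation=2)
cv2.imwrite("pics/k.png",np.hstack([a,b]))
E
```

```text
t 1.7 tcp [ 0.4764 -0.0857  0.3447] az 0.7 tilt [ 0.0022 -0.0016 -1.    ] F [0.3 0.6 0.7] M [ 0.02 -0.01 -0.01] w -0.0001 q [-0.44  0.26  0.57  2.09 -0.19  0.83  0.26]
tool shift to target [ 0.0267  0.0028 -0.    ] turn -0.1
```

View pics/k.png

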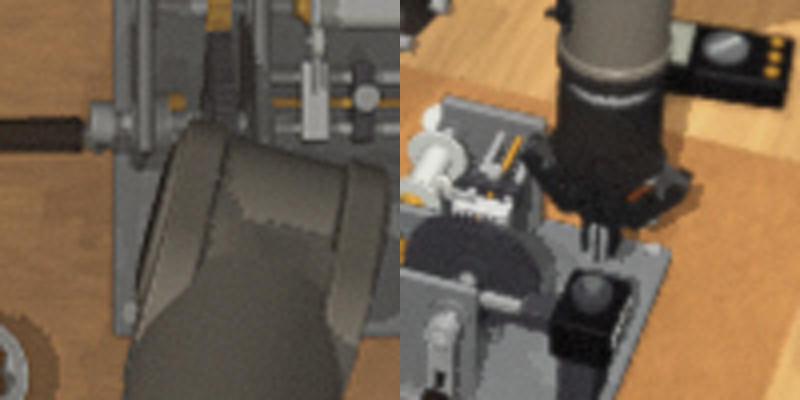

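```bash
python3 - <<'E'
from h import *
for X in([.4764,-.083,.145],[.4764,-.083,.140],[.4764,-.0857,.1717]): print(proj("side",X), proj("top",X))
a=cv2.imread("pics/side0.png")
print(a[212:228,360:376].max(2))
E
```

```text
[367.51707873 219.93275229] [350.82235209 291.41469745]
[367.43017441 221.09585376] [350.68334551 291.53228158]
[368.26168211 213.04412387] [352.78381277 290.79194866]
[[118 121 132 134 134 129 129 132 134 135 133 134 132 132 134 136]
 [121 121 122 128 130 135 132 132 133 130 133 135 134 132 137 133]
 [119 118 122 124 131 133 132 134 133 138 136 135 134 135 135 137]
 [120 120 122 120 125 134 131 135 133 136 135 133 132 132 136 136]
 [119 123 121 116 116 125 131 131 129 129 131 133 131 134 135 137]
 [126 126 122  79  59  76  95  91  90  92  99 124 129 131 134 133]
 [118 125  96  44  27  39  52  64  64  68  70  92  93  91  95 124]
 [124 124  59  33  42  75  98 103 107 107  71  51  43  53  66  84]
 [119  93  41  43  65  74 114 116 117 117  96  75  46  29  29  32]
 [131  64  35  63  69  63 103 119 122 119  92  78  65  32  22  21]
 [124  45  33  71  70  67  82  98 104  93  70  73  76  37  24  26]
 [ 63  28  27  61  77  73  77  86  88  79  68  68  71  40  20  26]
 [ 41  25  28  52  73  74  71  78  76  70  70  69  60  27  25  20]
 [ 25  23  24  41  55  66  71  74  77  72  74  66  44  28  22  27]
 [ 18  21  20  31  43  52  54  61  57  61  56  51  27  22  20  37]
 [ 19  22  19  26  36  47  52  56  52  52  45  33  25  21  25  63]]
```

Request:
servo_tool:
  motion:
    - [0.015,0.0028,0,-0.1,1]
    - [0.024,0.0028,0,-0.1,1]
    - [0.028,0.0028,0,-0.1,1]
    - [0.0305,0.0028,0,-0.1,1]
    - [0.0312,0.0028,0,-0.1,1]
    - [0.0312,0.0028,0,-0.1,1]

```text
clock: 2.4
tcp_pos: [0.474, -0.0833, 0.3114]
orientation: [-0.01, 1.579, 0.007]
contact_force: [-6.0, 0.9, 9.0]
grip_width: -0.0002
```

```bash
python3 -c "
from h import *
rel([.4764,-.083,.313])"
```

```text
t 2.4 tcp [ 0.474  -0.0833  0.3114] az 0.6 tilt [-0.0078 -0.0021 -1.    ] F [-6.   0.9  9. ] M [0.36 1.14 0.04] w -0.0002 q [-0.42  0.32  0.55  2.12 -0.23  0.77  0.29]
tool shift to target [-0.0016  0.0003  0.0024] turn -0.2
```

Request:
servo_tool:
  motion:
    - [-0.02,0,0,0,1]
    - [-0.055,0,0,0,1]
    - [-0.09,0.01,0.005,0,1]
    - [-0.09,0.05,0.04,0,0]
    - [-0.09,0.09,0.075,0,-1]
    - [-0.09,0.1283,0.099,0,-1]
    - [-0.08,0.1283,0.099,0,-1]
    - [-0.08,0.1283,0.099,0,-1]

```text
clock: 3.2
tcp_pos: [0.5723, 0.0483, 0.3894]
orientation: [-0.013, 1.58, 0.009]
contact_force: [0.5, -1.0, -0.2]
grip_width: 0.0719
```

```bash
python3 - <<'E'
from h import *
rel([.573,.045,.201])
a=grab_frame("top")[:,:,::-1];b=grab_frame("side")[:,:,::-1]
cv2.imwrite("pics/toph.png",a);cv2.imwrite("pics/sideh.png",b)
a=cv2.resize(a[180:320,270:410],None,fx=2.85,fy=2.85,interpolation=2);b=cv2.resize(b[150:290,280:420],None,fx=2.85,fy=2.85,interpolation=2)
cv2.imwrite("pics/h.png",np.hstack([a,b]))
E
```

```text
t 3.2 tcp [0.5723 0.0483 0.3894] az 0.82 tilt [-0.0092 -0.0027 -1.    ] F [ 0.5 -1.  -0.2] M [-0.07  0.02 -0.03] w 0.0719 q [-0.6   0.36  0.52  1.84 -0.21  1.01  0.02]
tool shift to target [ 0.1884 -0.0028  0.0024] turn 0.02
```

View pics/h.png

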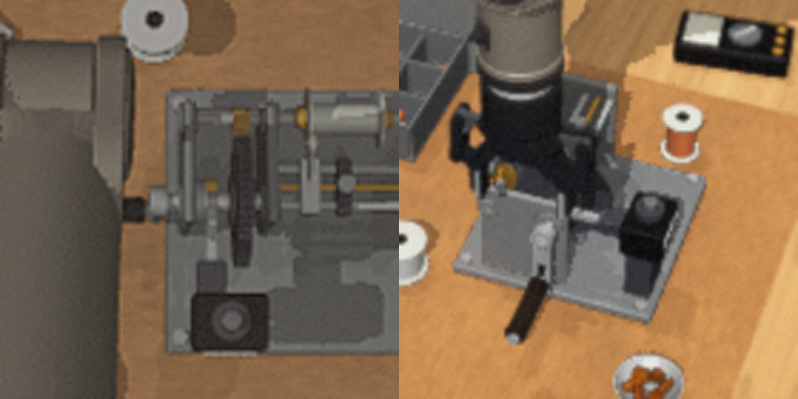

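Request:
servo_tool:
  motion:
    - [0.04,-0.0028,0.0024,0,-1]
    - [0.08,-0.0028,0.0024,0,-1]
    - [0.12,-0.0028,0.0024,0,-1]
    - [0.15,-0.0028,0.0024,0,-1]
    - [0.175,-0.0028,0.0024,0,-1]
    - [0.188,-0.0028,0.0024,0,-1]
    - [0.188,-0.0028,0.0024,0,-1]

```text
clock: 4.0
tcp_pos: [0.5721, 0.041, 0.2019]
orientation: [-0.009, 1.581, 0.004]
contact_force: [-0.2, 0.4, 0.8]
grip_width: 0.0854
```

```bash
python3 - <<'E'
from h import *
rel([.573,.045,.201])
b=grab_frame("side")[:,:,::-1]
cv2.imwrite("pics/sideg.png",b)
cv2.imwrite("pics/g.png",cv2.resize(b[170:270,290:390],None,fx=5,fy=5,interpolation=2))
E
```

```text
t 4.0 tcp [0.5721 0.041  0.2019] az 0.45 tilt [-0.0101 -0.0033 -0.9999] F [-0.2  0.4  0.8] M [-0.02  0.01 -0.02] w 0.0854 q [-0.48  0.62  0.4   1.96 -0.38  0.65  0.17]
tool shift to target [0.0009 0.004  0.001 ] turn -0.35
```

View pics/g.png

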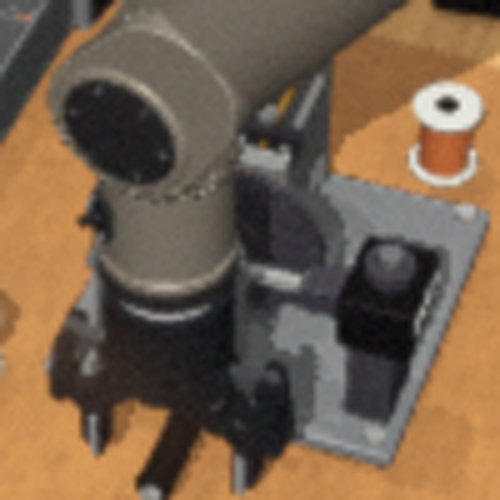

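Request:
servo_tool:
  motion:
    - [0,0.0045,0.0025,-0.3,-1]
    - [0,0.0045,0.0025,-0.3,0]
    - [0,0.0045,0.0025,-0.3,0.4]
    - [0,0.0045,0.0025,-0.3,0.7]
    - [0,0.0045,0.0025,-0.3,1]
    - [0,0.0045,0.0025,-0.3,1]
    - [0,0.0045,0.0025,-0.3,1]
  force: 80

```text
clock: 4.75
tcp_pos: [0.5754, 0.0457, 0.2033]
orientation: [-0.013, 1.578, 0.008]
contact_force: [0.5, 0.3, 1.1]
grip_width: 0.0192
```

```bash
python3 - <<'E'
from h import *
rel([.573,.045,.201])
E
```

```text
t 4.75 tcp [0.5754 0.0457 0.2033] az 0.76 tilt [-0.0076 -0.0028 -1.    ] F [0.5 0.3 1.1] M [ 0.07 -0.11 -0.05] w 0.0192 q [-0.49  0.62  0.4   1.95 -0.38  0.65  0.16]
tool shift to target [ 0.0023 -0.0007 -0.0024] turn -0.04
```

```bash
python3 - <<'E'
from h import *
a=grab_frame("top")[:,:,::-1];b=grab_frame("side")[:,:,::-1]
cv2.imwrite("pics/topc.png",a);cv2.imwrite("pics/sidec.png",b)
a=cv2.resize(a[210:280,330:400],None,fx=5,fy=5,interpolation=2);b=cv2.resize(b[215:275,300:350],None,fx=7,fy=7,interpolation=2)[:350]
cv2.imwrite("pics/c.png",np.hstack([a,b]))
print(proj("side",[.5738,.045,.048]),proj("side",[.5738,.045,.030]))
E
```

```text
[322.41579781 262.33116335] [322.44708192 266.14194633]
```

View pics/c.png

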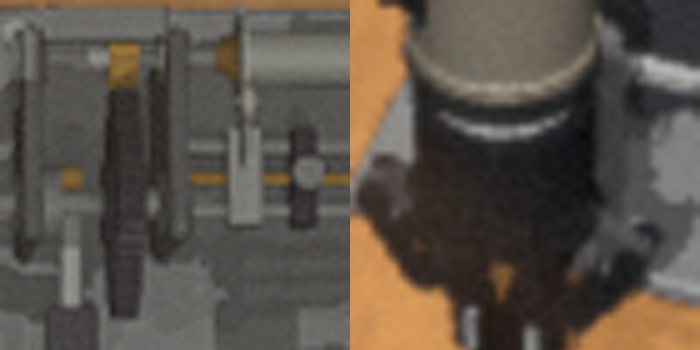

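```bash
python3 - <<'E'
from h import *
np.set_printoptions(precision=4,suppress=True)
for uv in((232,345),(232,352),(236,348),(228,445)):
    o,d=ray("side",S1(*uv))
    for y in(-.010,-.02): print(uv,y,(o+d*(y-o[1])/d[1]))
    print("  x=.573:",o+d*(.573-o[0])/d[0])
b=cv2.imread("pics/side0.png");print(b[222:262,322:340].max(2))
E
```

```text
(232, 345) -0.01 [ 0.5692 -0.01    0.1377]
(232, 345) -0.02 [ 0.5729 -0.02    0.1265]
  x=.573: [ 0.573  -0.0204  0.1261]
(232, 352) -0.01 [ 0.5692 -0.01    0.1324]
(232, 352) -0.02 [ 0.5728 -0.02    0.1212]
  x=.573: [ 0.573  -0.0205  0.1206]
(236, 348) -0.01 [ 0.5669 -0.01    0.1362]
(236, 348) -0.02 [ 0.5706 -0.02    0.1251]
  x=.573: [ 0.573  -0.0266  0.1177]
(228, 445) -0.01 [ 0.5711 -0.01    0.0586]
(228, 445) -0.02 [ 0.5748 -0.02    0.0467]
  x=.573: [ 0.573  -0.0152  0.0524]
[[106 107 104 108 106 106 105 106 112 109 117 122 137 148 150 151 141  83]
 [107 109 104 104 109 105 108 106 108 109 105 110 110 114 120 124 135  98]
 [109 108 106 106 105 106 102 107 110 111 117 111 106 107 106 107 105  96]
 [102 107 110 105 108 103  96 116 121 125 133 132 123 111 109 106 104  86]
 [102 107 106 107 106  88 102 105 109 113 113 114 128 121 112 106  99  73]
 [107 106 104 107 105 102 107 110 105 123 129 120 114 119 110 108  99  63]
 [108 105 107 106 107 106 115 132 149 145 173 158 117 111 112 100  98  54]
 [106 108 106 102 108 116 138 161 175 172 185 154 111 103 109  90  94  55]
 [106 106 10
[... 1688 characters left out ...]
144 147 143 136 135 129]
 [178 116  53  42  39  42  37  39  40  68  98 102 115 122 129 148 156 148]
 [170  88  49  40  42  39  38  38  62 108 103 110 117 119 120 114 122 128]
 [140  62  50  44  44  40  37  48  90 119 133 166 173 152 155 117 116 112]
 [ 96  50  43  48  42  37  39  56 115 138 168 180 185 180 179 173 172 148]
 [ 68  43  44  47  42  39  42  78 122 168 180 182 183 178 179 176 175 173]
 [ 52  42  43  45  42  41  53 109 131 172 176 180 181 181 184 178 178 175]
 [ 44  44  39  46  40  44  87 129 140 178 184 182 181 182 179 173 171 178]
 [ 44  46  45  39  39  56 127 142 186 182 182 182 182 181 183 174 175 175]
 [ 45  43  46  37  42  73 132 147 179 182 183 184 184 182 181 178 178 175]]
```

```bash
cat > crank.py <<'E'
import sys,json,os
from h import *
# usage: crank.py Rguess step nrows [fit]
o,M=st();G=o["tcp_pos"]+.155*M[:,0];F=o["contact_force"]
L=json.load(open("log.json")) if os.path.exists("log.json") else []
Z=np.array([0,0,1.])
L.append([float(G@wx),float(G[2]),float(F@wx),float(F[2]),float(G@wy),float(F@wy)]);json.dump(L,open("log.json","w"))
A=np.array(L);R=float(sys.argv[1]);step=float(sys.argv[2])
from scipy.optimize import least_squares
x0,z0=A[0,:2]
def res(p):
    cx,cz,r=p;d=A[:,:2]-[cx,cz];n=np.linalg.norm(d,axis=1);u=d/n[:,None]
    e=-(A[:,2:4]*u).sum(1)/12500
    return np.r_[(n-e-r)/.0005,(cx-x0)/.002,(r-R)/.004,(cz-r-z0)/.001]
p=least_squares(res,[x0,z0+R,R]).x
cx,cz,r=p;d=A[-1,:2]-[cx,cz];u=d/np.linalg.norm(d);t=np.array([-u[1],u[0]])
th=np.unwrap(np.arctan2(A[:,0]-cx,cz-A[:,1]))
th=th[-1]; print("C,R",p.round(4),"theta",th.round(3),"raddev mm",round((np.linalg.norm(d)-r)*1e3,2),"Frad",(F@wx*u[0]+F[2]*u[1]).round(1),"Ftan",(F@wx*t[0]+F[2]*t[1]).round(1),"Fy",(F@wy).round(1),"res",(res(p)[:-3]*.5).round(2)[-6:], "y",A[-1,4].round(4))
Y=A[0,4];az=np.arctan2(M[1,2],M[0,2])-YAW
rows=[]
for k in range(1,9):
    a=th+step*k;g=(cx+r*np.sin(a))*wx+Y*wy;g[2]=cz-r*np.cos(a)
    s=M.T@(g-G);rows.append([round(float(v),4) for v in s]+[round(float(np.degrees(az)),1),1])
print(json.dumps(rows))
E
python3 crank.py .068 .05
```

```text
t 4.85 tcp [0.5754 0.0457 0.2032] az 0.77 tilt [-0.0076 -0.0028 -1.    ] F [ 1.2 -0.   1.6] M [ 0.05 -0.1  -0.03] w 0.0193 q [-0.49  0.62  0.4   1.95 -0.38  0.65  0.16]
C,R [0.5748 0.1163 0.068 ] theta 0.0 raddev mm 0.1 Frad -1.6 Ftan 1.2 Fy -0.0 res [-0.02] y 0.0373
[[-0.0002, 0.0, 0.0034, -0.0, 1], [-0.0005, 0.0, 0.0068, -0.0, 1], [-0.0009, 0.0, 0.0102, -0.0, 1], [-0.0016, 0.0, 0.0135, -0.0, 1], [-0.0023, 0.0, 0.0168, -0.0, 1], [-0.0033, 0.0, 0.0201, -0.0, 1], [-0.0044, 0.0, 0.0233, -0.0, 1], [-0.0057, 0.0, 0.0264, -0.0, 1]]
```

Request:
servo_tool:
  motion:
    - [-0.0002,0,0.0034,0,1]
    - [-0.0005,0,0.0068,0,1]
    - [-0.0009,0,0.0102,0,1]
    - [-0.0016,0,0.0135,0,1]
    - [-0.0023,0,0.0168,0,1]
    - [-0.0033,0,0.0201,0,1]

```text
clock: 5.45
tcp_pos: [0.5955, 0.046, 0.2062]
orientation: [-0.013, 1.579, 0.008]
contact_force: [-4.1, 0.5, 1.6]
grip_width: 0.0196
```

```bash
python3 crank.py .068 .06
```

```text
t 5.45 tcp [0.5955 0.046  0.2062] az 0.76 tilt [-0.0087 -0.0028 -1.    ] F [-4.1  0.5  1.6] M [ 0.14  0.76 -0.19] w 0.0196 q [-0.48  0.64  0.4   1.9  -0.38  0.68  0.16]
C,R [0.5747 0.1163 0.0679] theta 0.299 raddev mm 0.18 Frad -2.7 Ftan -3.4 Fy 0.5 res [-0.   -0.03] y 0.0373
[[-0.0015, -0.0, 0.0038, -0.0, 1], [-0.0031, -0.0, 0.0075, -0.0, 1], [-0.0049, -0.0, 0.0112, -0.0, 1], [-0.0069, -0.0, 0.0147, -0.0, 1], [-0.0091, -0.0, 0.0182, -0.0, 1], [-0.0116, -0.0, 0.0214, -0.0, 1], [-0.0142, -0.0, 0.0245, -0.0, 1], [-0.017, -0.0, 0.0275, -0.0, 1]]
```

Request:
servo_tool:
  motion:
    - [-0.0015,0,0.0038,0,1]
    - [-0.0031,0,0.0075,0,1]
    - [-0.0049,0,0.0112,0,1]
    - [-0.0069,0,0.0147,0,1]
    - [-0.0091,0,0.0182,0,1]
    - [-0.0116,0,0.0214,0,1]

```text
clock: 6.05
tcp_pos: [0.6171, 0.0463, 0.2176]
orientation: [-0.013, 1.58, 0.008]
contact_force: [-4.5, 0.7, -1.3]
grip_width: 0.0196
```

```bash
python3 crank.py .068 .07
```

```text
t 6.05 tcp [0.6171 0.0463 0.2176] az 0.76 tilt [-0.0092 -0.0029 -1.    ] F [-4.5  0.7 -1.3] M [ 0.11  0.88 -0.16] w 0.0196 q [-0.47  0.65  0.41  1.85 -0.37  0.73  0.15]
C,R [0.5745 0.116  0.0676] theta 0.664 raddev mm 0.11 Frad -1.8 Ftan -4.4 Fy 0.7 res [-0.01  0.01 -0.03] y 0.0373
[[-0.0032, -0.0, 0.0035, -0.0, 1], [-0.0065, -0.0, 0.0069, -0.0, 1], [-0.01, -0.0, 0.01, -0.0, 1], [-0.0138, -0.0, 0.0129, -0.0, 1], [-0.0177, -0.0, 0.0155, -0.0, 1], [-0.0219, -0.0001, 0.0178, -0.0, 1], [-0.0261, -0.0001, 0.0199, -0.0, 1], [-0.0306, -0.0001, 0.0216, -0.0, 1]]
```

Request:
servo_tool:
  motion:
    - [-0.0032,0,0.0035,0,1]
    - [-0.0065,0,0.0069,0,1]
    - [-0.01,0,0.01,0,1]
    - [-0.0138,0,0.0129,0,1]
    - [-0.0177,0,0.0155,0,1]
    - [-0.0219,0,0.0178,0,1]

```text
clock: 6.65
tcp_pos: [0.6352, 0.0466, 0.2395]
orientation: [-0.013, 1.58, 0.008]
contact_force: [-3.0, 0.9, -3.7]
grip_width: 0.0195
```

```bash
python3 crank.py .068 .07
```

```text
t 6.65 tcp [0.6352 0.0466 0.2395] az 0.76 tilt [-0.0094 -0.003  -1.    ] F [-3.   0.9 -3.7] M [ 0.09  0.7  -0.17] w 0.0195 q [-0.48  0.64  0.43  1.79 -0.35  0.79  0.14]
C,R [0.5746 0.1157 0.0674] theta 1.09 raddev mm 0.06 Frad -0.9 Ftan -4.6 Fy 1.0 res [-0.02  0.   -0.   -0.02] y 0.0373
[[-0.0043, -0.0, 0.0019, -0.0, 1], [-0.0087, -0.0, 0.0036, -0.0, 1], [-0.0132, -0.0001, 0.005, -0.0, 1], [-0.0178, -0.0001, 0.0061, -0.0, 1], [-0.0225, -0.0001, 0.0068, -0.0, 1], [-0.0272, -0.0001, 0.0072, -0.0, 1], [-0.0319, -0.0001, 0.0073, -0.0, 1], [-0.0366, -0.0001, 0.007, -0.0, 1]]
```

Request:
servo_tool:
  motion:
    - [-0.0043,0,0.0019,0,1]
    - [-0.0087,0,0.0036,0,1]
    - [-0.0132,0,0.005,0,1]
    - [-0.0178,0,0.0061,0,1]
    - [-0.0225,0,0.0068,0,1]
    - [-0.0272,0,0.0072,0,1]
    - [-0.0319,0,0.0073,0,1]

```text
clock: 7.35
tcp_pos: [0.6429, 0.0468, 0.2716]
orientation: [-0.013, 1.58, 0.008]
contact_force: [-2.1, -0.7, -6.2]
grip_width: 0.0192
```

```bash
python3 crank.py .068 .08
```

```text
t 7.35 tcp [0.6429 0.0468 0.2716] az 0.76 tilt [-0.0093 -0.0032 -1.    ] F [-2.1 -0.7 -6.2] M [ 0.08  0.4  -0.08] w 0.0192 q [-0.49  0.61  0.45  1.76 -0.33  0.86  0.13]
C,R [0.5746 0.1156 0.0673] theta 1.586 raddev mm 0.17 Frad -2.2 Ftan -6.2 Fy -0.7 res [-0.02 -0.   -0.    0.   -0.01] y 0.0373
[[-0.0054, -0.0001, -0.0005, -0.0, 1], [-0.0107, -0.0001, -0.0013, -0.0, 1], [-0.0159, -0.0001, -0.0025, -0.0, 1], [-0.0211, -0.0001, -0.0041, -0.0, 1], [-0.0261, -0.0001, -0.0061, -0.0, 1], [-0.0309, -0.0001, -0.0085, -0.0, 1], [-0.0355, -0.0002, -0.0113, -0.0, 1], [-0.0398, -0.0002, -0.0145, -0.0, 1]]
```

Request:
servo_tool:
  motion:
    - [-0.0054,0,-0.0005,0,1]
    - [-0.0107,0,-0.0013,0,1]
    - [-0.0159,0,-0.0025,0,1]
    - [-0.0211,0,-0.0041,0,1]
    - [-0.0261,0,-0.0061,0,1]
    - [-0.0309,0,-0.0085,0,1]

```text
clock: 7.95
tcp_pos: [0.6348, 0.0467, 0.303]
orientation: [-0.013, 1.579, 0.008]
contact_force: [2.1, -0.1, -11.3]
grip_width: 0.0197
```

```bash
python3 crank.py .068 .08
```

```text
t 7.95 tcp [0.6348 0.0467 0.303 ] az 0.77 tilt [-0.0082 -0.0035 -1.    ] F [  2.1  -0.1 -11.3] M [-0.02 -0.51  0.08] w 0.0197 q [-0.51  0.56  0.47  1.76 -0.31  0.9   0.11]
C,R [0.5745 0.1158 0.0674] theta 2.067 raddev mm 0.32 Frad -3.6 Ftan -11.0 Fy -0.1 res [-0.03  0.01  0.02  0.   -0.07  0.04] y 0.0373
[[-0.0045, -0.0, -0.0031, -0.0, 1], [-0.0088, -0.0001, -0.0062, -0.0, 1], [-0.0129, -0.0001, -0.0097, -0.0, 1], [-0.0168, -0.0001, -0.0135, -0.0, 1], [-0.0203, -0.0001, -0.0176, -0.0, 1], [-0.0234, -0.0001, -0.022, -0.0, 1], [-0.0262, -0.0001, -0.0266, -0.0, 1], [-0.0286, -0.0001, -0.0314, -0.0, 1]]
```

Request:
servo_tool:
  motion:
    - [-0.0045,0,-0.0031,0,1]
    - [-0.0088,0,-0.0062,0,1]
    - [-0.0129,0,-0.0097,0,1]
    - [-0.0168,0,-0.0135,0,1]
    - [-0.0203,0,-0.0176,0,1]
    - [-0.0234,0,-0.022,0,1]
    - [-0.0262,0,-0.0266,0,1]

```text
clock: 8.65
tcp_pos: [0.6086, 0.0463, 0.3301]
orientation: [-0.013, 1.577, 0.008]
contact_force: [6.0, 0.4, -11.8]
grip_width: 0.0194
```

```bash
python3 crank.py .068 .08
```

```text
t 8.65 tcp [0.6086 0.0463 0.3301] az 0.77 tilt [-0.006  -0.0035 -1.    ] F [  6.    0.4 -11.8] M [-0.04 -1.24  0.2 ] w 0.0194 q [-0.54  0.49  0.49  1.81 -0.28  0.92  0.08]
C,R [0.5744 0.1159 0.0676] theta 2.622 raddev mm 0.65 Frad -7.3 Ftan -11.0 Fy 0.3 res [ 0.02  0.05  0.04 -0.08 -0.06  0.07] y 0.0373
[[-0.0019, -0.0, -0.0051, -0.0, 1], [-0.004, -0.0, -0.0101, -0.0, 1], [-0.0056, -0.0, -0.0153, -0.0, 1], [-0.0069, -0.0001, -0.0205, -0.0, 1], [-0.0077, -0.0001, -0.0259, -0.0, 1], [-0.0081, -0.0001, -0.0313, -0.0, 1], [-0.0081, -0.0001, -0.0367, -0.0, 1], [-0.0076, -0.0001, -0.0421, -0.0, 1]]
```

Request:
servo_tool:
  motion:
    - [-0.0017,0,-0.0051,0,1]
    - [-0.0036,0,-0.0101,0,1]
    - [-0.0052,0,-0.0153,0,1]
    - [-0.0065,0,-0.0205,0,1]
    - [-0.0073,0,-0.0259,0,1]
    - [-0.0077,0,-0.0313,0,1]

```text
clock: 9.25
tcp_pos: [0.577, 0.0458, 0.3386]
orientation: [-0.013, 1.576, 0.008]
contact_force: [3.4, -1.1, -7.8]
grip_width: 0.0197
```

```bash
python3 crank.py .068 .08
```

```text
t 9.25 tcp [0.577  0.0458 0.3386] az 0.76 tilt [-0.0055 -0.0032 -1.    ] F [ 3.4 -1.1 -7.8] M [-0.01 -0.62  0.05] w 0.0197 q [-0.57  0.43  0.5   1.88 -0.25  0.9   0.06]
C,R [0.5746 0.1158 0.0674] theta 3.11 raddev mm 0.43 Frad -7.7 Ftan -3.6 Fy -1.2 res [ 0.   -0.04 -0.12 -0.    0.27 -0.18] y 0.0373
[[0.0005, -0.0, -0.0054, -0.0, 1], [0.001, -0.0, -0.0108, -0.0, 1], [0.0019, -0.0, -0.0161, -0.0, 1], [0.0033, -0.0, -0.0213, -0.0, 1], [0.0051, -0.0, -0.0264, -0.0, 1], [0.0072, -0.0, -0.0313, -0.0, 1], [0.0098, -0.0, -0.0361, -0.0, 1], [0.0127, -0.0, -0.0406, -0.0, 1]]
```

Request:
servo_tool:
  motion:
    - [0.0006,0,-0.0054,0,1]
    - [0.0012,0,-0.0108,0,1]
    - [0.0021,0,-0.0161,0,1]
    - [0.0035,0,-0.0213,0,1]
    - [0.0053,0,-0.0264,0,1]
    - [0.0074,0,-0.0313,0,1]

```text
clock: 9.85
tcp_pos: [0.5446, 0.0454, 0.3307]
orientation: [-0.013, 1.578, 0.008]
contact_force: [-2.0, -0.1, -6.4]
grip_width: 0.0196
```

```bash
python3 crank.py .068 .08
```

```text
t 9.85 tcp [0.5446 0.0454 0.3307] az 0.75 tilt [-0.0075 -0.0033 -1.    ] F [-2.  -0.1 -6.4] M [ 0.07  0.35 -0.12] w 0.0196 q [-0.6   0.39  0.5   1.96 -0.24  0.86  0.05]
C,R [0.5748 0.1157 0.0673] theta 3.615 raddev mm 0.17 Frad -4.7 Ftan 4.7 Fy -0.1 res [-0.1  -0.17 -0.01  0.35 -0.01 -0.21] y 0.0373
[[0.0028, -0.0, -0.0046, -0.1, 1], [0.0059, 0.0, -0.009, -0.1, 1], [0.0093, 0.0, -0.0132, -0.1, 1], [0.013, 0.0, -0.0171, -0.1, 1], [0.017, 0.0, -0.0207, -0.1, 1], [0.0213, 0.0, -0.024, -0.1, 1], [0.0258, 0.0001, -0.0269, -0.1, 1], [0.0305, 0.0001, -0.0294, -0.1, 1]]
```

Request:
servo_tool:
  motion:
    - [0.0028,0,-0.0046,0,1]
    - [0.0059,0,-0.009,0,1]
    - [0.0093,0,-0.0132,0,1]
    - [0.013,0,-0.0171,0,1]
    - [0.017,0,-0.0207,0,1]
    - [0.0213,0,-0.024,0,1]
    - [0.0258,0,-0.0269,0,1]

```text
clock: 10.55
tcp_pos: [0.5177, 0.045, 0.305]
orientation: [-0.013, 1.577, 0.008]
contact_force: [-1.2, 0.1, -8.1]
grip_width: 0.0196
```

```bash
python3 crank.py .068 .08
```

```text
t 10.55 tcp [0.5177 0.045  0.305 ] az 0.76 tilt [-0.0063 -0.0032 -1.    ] F [-1.2  0.1 -8.1] M [ 0.13  0.01 -0.02] w 0.0196 q [-0.6   0.38  0.49  2.04 -0.25  0.78  0.05]
C,R [0.5749 0.1157 0.0672] theta 4.175 raddev mm -0.04 Frad -3.1 Ftan 7.6 Fy 0.1 res [-0.25 -0.06  0.37  0.1  -0.02 -0.29] y 0.0373
[[0.0047, -0.0, -0.0026, -0.0, 1], [0.0096, 0.0, -0.0047, -0.0, 1], [0.0147, 0.0, -0.0065, -0.0, 1], [0.0199, 0.0, -0.0078, -0.0, 1], [0.0252, 0.0001, -0.0087, -0.0, 1], [0.0306, 0.0001, -0.0092, -0.0, 1], [0.0359, 0.0001, -0.0093, -0.0, 1], [0.0413, 0.0001, -0.0089, -0.0, 1]]
```

Request:
servo_tool:
  motion:
    - [0.0047,0,-0.0025,0,1]
    - [0.0096,0,-0.0046,0,1]
    - [0.0147,0,-0.0063,0,1]
    - [0.0199,0,-0.0076,0,1]
    - [0.0252,0,-0.0085,0,1]
    - [0.0306,0,-0.009,0,1]
    - [0.0359,0,-0.0091,0,1]

```text
clock: 11.25
tcp_pos: [0.5087, 0.0448, 0.269]
orientation: [-0.013, 1.576, 0.008]
contact_force: [0.7, 0.1, -1.9]
grip_width: 0.0193
```

```bash
python3 crank.py .068 .08
```

```text
t 11.25 tcp [0.5087 0.0448 0.269 ] az 0.76 tilt [-0.0054 -0.003  -1.    ] F [ 0.7  0.1 -1.9] M [ 0.05  0.02 -0.05] w 0.0193 q [-0.58  0.43  0.46  2.08 -0.29  0.7   0.08]
C,R [0.5751 0.1157 0.0671] theta 4.738 raddev mm -0.36 Frad -0.7 Ftan 1.9 Fy 0.0 res [-0.14  0.34  0.14  0.11 -0.08 -0.41] y 0.0372
[[0.0054, 0.0, 0.0, -0.0, 1], [0.0107, 0.0001, 0.0008, -0.0, 1], [0.0159, 0.0001, 0.0021, -0.0, 1], [0.021, 0.0001, 0.0037, -0.0, 1], [0.026, 0.0001, 0.0057, -0.0, 1], [0.0307, 0.0001, 0.0082, -0.0, 1], [0.0353, 0.0001, 0.011, -0.0, 1], [0.0397, 0.0002, 0.0141, -0.0, 1]]
```

Request:
servo_tool:
  motion:
    - [0.0054,0,0.0003,0,1]
    - [0.0107,0,0.0011,0,1]
    - [0.0159,0,0.0024,0,1]
    - [0.021,0,0.004,0,1]
    - [0.026,0,0.006,0,1]
    - [0.0307,0,0.0085,0,1]
    - [0.0353,0,0.0113,0,1]

```text
clock: 11.95
tcp_pos: [0.52, 0.0449, 0.2333]
orientation: [-0.013, 1.576, 0.008]
contact_force: [-1.0, 0.8, -0.1]
grip_width: 0.0193
```

```bash
python3 crank.py .068 .09
```

```text
t 11.95 tcp [0.52   0.0449 0.2333] az 0.77 tilt [-0.0055 -0.0029 -1.    ] F [-1.   0.8 -0.1] M [ 0.2   0.24 -0.08] w 0.0193 q [-0.54  0.5   0.42  2.08 -0.33  0.64  0.12]
C,R [0.5751 0.1157 0.0671] theta 5.307 raddev mm -0.19 Frad 0.9 Ftan -0.4 Fy 0.8 res [ 0.33  0.14  0.13 -0.05 -0.36 -0.12] y 0.0372
[[0.0049, 0.0, 0.0035, -0.0, 1], [0.0094, 0.0001, 0.0075, -0.0, 1], [0.0135, 0.0001, 0.0119, -0.0, 1], [0.0172, 0.0001, 0.0167, -0.0, 1], [0.0204, 0.0001, 0.0218, -0.0, 1], [0.0232, 0.0001, 0.0272, -0.0, 1], [0.0255, 0.0001, 0.0328, -0.0, 1], [0.0272, 0.0001, 0.0385, -0.0, 1]]
```

Request:
servo_tool:
  motion:
    - [0.0049,0,0.0035,0,1]
    - [0.0094,0,0.0075,0,1]
    - [0.0135,0,0.0119,0,1]
    - [0.0172,0,0.0167,0,1]
    - [0.0204,0,0.0218,0,1]
    - [0.0232,0,0.0272,0,1]
    - [0.0255,0,0.0328,0,1]
    - [0.0272,0,0.0385,0,1]

```text
clock: 12.75
tcp_pos: [0.5587, 0.0454, 0.2056]
orientation: [-0.013, 1.577, 0.008]
contact_force: [-1.4, 0.6, 0.8]
grip_width: 0.0196
```

```bash
python3 crank.py .068 .1
```

```text
t 12.75 tcp [0.5587 0.0454 0.2056] az 0.77 tilt [-0.006  -0.0028 -1.    ] F [-1.4  0.6  0.8] M [ 0.24  0.4  -0.12] w 0.0196 q [-0.49  0.59  0.39  1.99 -0.37  0.63  0.15]
C,R [0.5751 0.1157 0.0671] theta 6.031 raddev mm 0.15 Frad -0.4 Ftan -1.5 Fy 0.7 res [ 0.15  0.13 -0.06 -0.38 -0.15  0.12] y 0.0372
[[0.0012, 0.0, 0.0066, -0.0, 1], [0.0018, 0.0001, 0.0133, -0.0, 1], [0.0018, 0.0001, 0.02, -0.0, 1], [0.0011, 0.0001, 0.0267, -0.0, 1], [-0.0003, 0.0001, 0.0332, -0.0, 1], [-0.0023, 0.0001, 0.0396, -0.0, 1], [-0.0049, 0.0001, 0.0458, -0.0, 1], [-0.0081, 0.0001, 0.0517, -0.0, 1]]
```

Request:
servo_tool:
  motion:
    - [0.0012,0,0.0066,0,1]
    - [0.0018,0,0.0133,0,1]
    - [0.0018,0,0.02,0,1]
    - [0.0011,0,0.0267,0,1]
    - [-0.0003,0,0.0332,0,1]
    - [-0.0023,0,0.0396,0,1]
    - [-0.0049,0,0.0458,0,1]
    - [-0.0081,0,0.0517,0,1]

```text
clock: 13.55
tcp_pos: [0.6107, 0.0462, 0.2134]
orientation: [-0.013, 1.578, 0.008]
contact_force: [-4.8, 2.0, -2.0]
grip_width: 0.02
```

```bash
python3 crank.py .068 .1; python3 - <<'E'
from h import *
a=grab_frame("top")[:,:,::-1];cv2.imwrite("pics/top_1turn.png",a)
b=cv2.imread("pics/topc.png")
for r in(247,248,249): print(b[r,373:396].max(1),a[r,373:396].max(1))
E
```

```text
t 13.55 tcp [0.6107 0.0462 0.2134] az 0.77 tilt [-0.0068 -0.0028 -1.    ] F [-4.8  2.  -2. ] M [ 0.26  0.8  -0.22] w 0.02 q [-0.47  0.65  0.4   1.86 -0.36  0.71  0.15]
C,R [0.5751 0.1157 0.0671] theta 6.833 raddev mm 0.07 Frad -0.8 Ftan -5.1 Fy 2.1 res [ 0.13 -0.06 -0.38 -0.15  0.11  0.01] y 0.0373
[[-0.0039, -0.0, 0.0055, -0.0, 1], [-0.0082, -0.0, 0.0106, -0.0, 1], [-0.0131, -0.0, 0.0152, -0.0, 1], [-0.0184, -0.0001, 0.0194, -0.0, 1], [-0.024, -0.0001, 0.0229, -0.0, 1], [-0.03, -0.0001, 0.0259, -0.0, 1], [-0.0363, -0.0001, 0.0283, -0.0, 1], [-0.0427, -0.0001, 0.0301, -0.0, 1]]
[ 77  69  76 125 124 126 122 126 125  95  70  75  78  66  55  34  53  78
  87  87  77  81  78] [ 77  74  76  74 114 168 163 161 161 164 149  77  77  64  51  44  73 100
 122 111  81  76  76]
[ 86  76  76 121 125 123 125 130 124  97  82  86  82  75  60  40  50  50
  53  51  62  86  84] [ 84  84  83  79 115 169 163 161 158 166 150  83  81  76  60  53  65  62
  59  57  68  85  83]
[ 79  73  76 117 124 123 127 127 122  97  74  82  78  73  55  38  56  55
  56  52  69  82  82] [ 80  83  80  72 112 167 163 161 161 166 151  85  75  71  52  49  63  66
  66  67  68  81  80]
```

Request:
servo_tool:
  motion:
    - [-0.0039,0,0.0055,0,1]
    - [-0.0082,0,0.0106,0,1]
    - [-0.0131,0,0.0152,0,1]
    - [-0.0184,0,0.0194,0,1]
    - [-0.024,0,0.0229,0,1]
    - [-0.03,0,0.0259,0,1]
    - [-0.0363,0,0.0283,0,1]
    - [-0.0427,0,0.0301,0,1]

```text
clock: 14.4
tcp_pos: [0.6416, 0.0466, 0.2565]
orientation: [-0.013, 1.578, 0.008]
contact_force: [-5.6, 0.9, -4.4]
grip_width: 0.0194
```

```bash
python3 crank.py .068 .1
```

```text
t 14.4 tcp [0.6416 0.0466 0.2565] az 0.76 tilt [-0.0068 -0.003  -1.    ] F [-5.6  0.9 -4.4] M [ 0.27  1.16 -0.19] w 0.0194 q [-0.48  0.63  0.43  1.77 -0.34  0.82  0.13]
C,R [0.5751 0.1157 0.0671] theta 7.642 raddev mm 0.42 Frad -4.5 Ftan -5.5 Fy 0.9 res [-0.06 -0.38 -0.14  0.11  0.01  0.06] y 0.0372
[[-0.0067, 0.0, 0.0006, -0.0, 1], [-0.0134, -0.0, 0.001, -0.0, 1], [-0.0201, -0.0, 0.0007, -0.0, 1], [-0.0267, -0.0001, -0.0003, -0.0, 1], [-0.0332, -0.0001, -0.0019, -0.0, 1], [-0.0396, -0.0001, -0.0042, -0.0, 1], [-0.0456, -0.0001, -0.0071, -0.0, 1], [-0.0513, -0.0001, -0.0105, -0.0, 1]]
```

Request:
servo_tool:
  motion:
    - [-0.0067,0,0.0006,0,1]
    - [-0.0134,0,0.001,0,1]
    - [-0.0201,0,0.0007,0,1]
    - [-0.0267,0,-0.0003,0,1]
    - [-0.0332,0,-0.0019,0,1]
    - [-0.0396,0,-0.0042,0,1]
    - [-0.0456,0,-0.0071,0,1]

```text
clock: 15.1
tcp_pos: [0.6349, 0.0466, 0.3026]
orientation: [-0.013, 1.577, 0.008]
contact_force: [2.1, -1.0, -12.2]
grip_width: 0.0193
```

```bash
python3 crank.py .068 .09
```

```text
t 15.1 tcp [0.6349 0.0466 0.3026] az 0.77 tilt [-0.0057 -0.0032 -1.    ] F [  2.1  -1.  -12.2] M [ 0.15 -0.37  0.07] w 0.0193 q [-0.5   0.56  0.46  1.76 -0.3   0.9   0.1 ]
C,R [0.5751 0.1157 0.0671] theta 8.346 raddev mm 0.34 Frad -3.9 Ftan -11.7 Fy -1.0 res [-0.38 -0.14  0.11  0.01  0.05  0.02] y 0.0373
[[-0.005, -0.0001, -0.0034, -0.0, 1], [-0.0099, -0.0001, -0.007, -0.0, 1], [-0.0144, -0.0001, -0.011, -0.0, 1], [-0.0185, -0.0001, -0.0154, -0.0, 1], [-0.0223, -0.0001, -0.0201, -0.0, 1], [-0.0256, -0.0001, -0.0252, -0.0, 1], [-0.0284, -0.0001, -0.0305, -0.0, 1], [-0.0307, -0.0001, -0.0361, -0.0, 1]]
```

Request:
servo_tool:
  motion:
    - [-0.005,0,-0.0034,0,1]
    - [-0.0098,0,-0.007,0,1]
    - [-0.0142,0,-0.011,0,1]
    - [-0.0183,0,-0.0154,0,1]
    - [-0.022,0,-0.0201,0,1]
    - [-0.0253,0,-0.0252,0,1]
    - [-0.0281,0,-0.0305,0,1]

```text
clock: 15.8
tcp_pos: [0.605, 0.0462, 0.3319]
orientation: [-0.013, 1.573, 0.008]
contact_force: [6.0, 0.2, -10.4]
grip_width: 0.0192
```

```bash
python3 crank.py .068 .09
```

```text
t 15.8 tcp [0.605  0.0462 0.3319] az 0.77 tilt [-0.0025 -0.0033 -1.    ] F [  6.    0.2 -10.4] M [ 0.08 -1.23  0.19] w 0.0192 q [-0.54  0.48  0.48  1.82 -0.27  0.91  0.08]
C,R [0.5752 0.1158 0.0671] theta 8.968 raddev mm 0.94 Frad -6.7 Ftan -9.9 Fy 0.1 res [-0.13  0.14  0.01  0.02 -0.04  0.4 ] y 0.0372
[[-0.0016, 0.0, -0.006, -0.0, 1], [-0.0034, 0.0, -0.0117, -0.0, 1], [-0.0048, -0.0, -0.0176, -0.0, 1], [-0.0057, -0.0, -0.0235, -0.0, 1], [-0.0059, -0.0, -0.0296, -0.0, 1], [-0.0057, -0.0, -0.0356, -0.0, 1], [-0.0049, -0.0, -0.0416, -0.0, 1], [-0.0036, -0.0, -0.0475, -0.0, 1]]
```

Request:
servo_tool:
  motion:
    - [-0.0018,0,-0.006,0,1]
    - [-0.0036,0,-0.0117,0,1]
    - [-0.005,0,-0.0176,0,1]
    - [-0.0058,0,-0.0235,0,1]
    - [-0.006,0,-0.0296,0,1]
    - [-0.0057,0,-0.0356,0,1]
    - [-0.0048,0,-0.0416,0,1]

```text
clock: 16.5
tcp_pos: [0.5625, 0.0456, 0.3369]
orientation: [-0.013, 1.574, 0.008]
contact_force: [0.3, 0.3, -4.8]
grip_width: 0.0195
```

```bash
python3 crank.py .068 .09
```

```text
t 16.5 tcp [0.5625 0.0456 0.3369] az 0.75 tilt [-0.0037 -0.003  -1.    ] F [ 0.3  0.3 -4.8] M [ 0.17 -0.05 -0.08] w 0.0195 q [-0.58  0.4   0.49  1.91 -0.24  0.88  0.05]
C,R [0.5752 0.1158 0.0671] theta 9.614 raddev mm 0.21 Frad -4.8 Ftan 0.6 Fy 0.3 res [ 0.14  0.    0.02 -0.03  0.43 -0.17] y 0.0373
[[0.0016, 0.0, -0.0058, -0.0, 1], [0.0036, 0.0, -0.0115, -0.0, 1], [0.006, 0.0, -0.0171, -0.0, 1], [0.009, 0.0, -0.0223, -0.0, 1], [0.0124, 0.0, -0.0273, -0.0, 1], [0.0162, 0.0, -0.032, -0.0, 1], [0.0204, 0.0, -0.0363, -0.0, 1], [0.025, 0.0, -0.0402, -0.0, 1]]
```

Request:
servo_tool:
  motion:
    - [0.0016,0,-0.0058,0,1]
    - [0.0036,0,-0.0115,0,1]
    - [0.0061,0,-0.0171,0,1]
    - [0.0091,0,-0.0223,0,1]
    - [0.0125,0,-0.0273,0,1]
    - [0.0163,0,-0.032,0,1]
    - [0.0205,0,-0.0363,0,1]

```text
clock: 17.2
tcp_pos: [0.5256, 0.045, 0.316]
orientation: [-0.013, 1.575, 0.008]
contact_force: [-2.9, 0.9, -7.0]
grip_width: 0.0195
```

```bash
python3 crank.py .068 .09
```

```text
t 17.2 tcp [0.5256 0.045  0.316 ] az 0.75 tilt [-0.0042 -0.0031 -1.    ] F [-2.9  0.9 -7. ] M [ 0.31  0.55 -0.16] w 0.0195 q [-0.6   0.37  0.49  2.02 -0.24  0.81  0.04]
C,R [0.5752 0.1158 0.0671] theta 10.257 raddev mm 0.08 Frad -2.6 Ftan 7.1 Fy 0.9 res [-0.    0.01 -0.03  0.44 -0.15 -0.13] y 0.0372
[[0.0047, 0.0, -0.0038, -0.0, 1], [0.0097, 0.0001, -0.0072, -0.0, 1], [0.015, 0.0001, -0.0101, -0.0, 1], [0.0205, 0.0001, -0.0126, -0.0, 1], [0.0262, 0.0001, -0.0145, -0.0, 1], [0.0321, 0.0001, -0.016, -0.0, 1], [0.038, 0.0001, -0.0169, -0.0, 1], [0.044, 0.0002, -0.0172, -0.0, 1]]
```

Request:
servo_tool:
  motion:
    - [0.0047,0,-0.0038,0,1]
    - [0.0097,0,-0.0072,0,1]
    - [0.015,0,-0.0101,0,1]
    - [0.0205,0,-0.0126,0,1]
    - [0.0262,0,-0.0145,0,1]
    - [0.0321,0,-0.0159,0,1]
    - [0.038,0,-0.0168,0,1]
    - [0.044,0,-0.0171,0,1]

```text
clock: 18.0
tcp_pos: [0.5086, 0.0448, 0.2719]
orientation: [-0.013, 1.574, 0.008]
contact_force: [-2.0, 0.9, -1.0]
grip_width: 0.0192
```

```bash
python3 crank.py .068 .1
```

```text
t 18.0 tcp [0.5086 0.0448 0.2719] az 0.76 tilt [-0.0033 -0.0028 -1.    ] F [-2.   0.9 -1. ] M [ 0.34  0.39 -0.1 ] w 0.0192 q [-0.58  0.42  0.46  2.08 -0.28  0.7   0.07]
C,R [0.5752 0.1158 0.0671] theta 10.979 raddev mm -0.47 Frad 1.9 Ftan 1.0 Fy 0.9 res [-0.01 -0.04  0.44 -0.12 -0.08 -0.32] y 0.0372
[[0.0067, 0.0, -0.0002, -0.0, 1], [0.0133, 0.0001, 0.0007, -0.0, 1], [0.0199, 0.0001, 0.0023, -0.0, 1], [0.0262, 0.0001, 0.0045, -0.0, 1], [0.0323, 0.0001, 0.0073, -0.0, 1], [0.038, 0.0001, 0.0107, -0.0, 1], [0.0434, 0.0002, 0.0147, -0.0, 1], [0.0484, 0.0002, 0.0192, -0.0, 1]]
```

Request:
servo_tool:
  motion:
    - [0.0067,0,0,0,1]
    - [0.0133,0,0.0009,0,1]
    - [0.0199,0,0.0024,0,1]
    - [0.0262,0,0.0046,0,1]
    - [0.0323,0,0.0074,0,1]
    - [0.038,0,0.0108,0,1]
    - [0.0434,0,0.0147,0,1]
    - [0.0484,0,0.0192,0,1]

```text
clock: 18.8
tcp_pos: [0.5281, 0.045, 0.223]
orientation: [-0.013, 1.574, 0.008]
contact_force: [-1.5, 1.2, -0.3]
grip_width: 0.0194
```

```bash
python3 crank.py .068 .09
```

```text
t 18.8 tcp [0.5281 0.045  0.223 ] az 0.77 tilt [-0.0031 -0.0027 -1.    ] F [-1.5  1.2 -0.3] M [ 0.44  0.28 -0.05] w 0.0194 q [-0.52  0.53  0.4   2.06 -0.34  0.62  0.13]
C,R [0.5752 0.1158 0.0671] theta 11.789 raddev mm -0.06 Frad 1.2 Ftan -0.9 Fy 1.2 res [-0.04  0.44 -0.12 -0.08 -0.33  0.04] y 0.0372
[[0.0041, 0.0001, 0.0045, -0.0, 1], [0.0077, 0.0001, 0.0093, -0.0, 1], [0.0108, 0.0001, 0.0144, -0.0, 1], [0.0135, 0.0001, 0.0199, -0.0, 1], [0.0157, 0.0001, 0.0255, -0.0, 1], [0.0173, 0.0001, 0.0313, -0.0, 1], [0.0185, 0.0001, 0.0372, -0.0, 1], [0.0191, 0.0001, 0.0432, -0.0, 1]]
```

Request:
servo_tool:
  motion:
    - [0.0041,0,0.0045,0,1]
    - [0.0077,0,0.0093,0,1]
    - [0.0108,0,0.0144,0,1]
    - [0.0135,0,0.0199,0,1]
    - [0.0157,0,0.0255,0,1]
    - [0.0173,0,0.0313,0,1]
    - [0.0185,0,0.0372,0,1]
    - [0.0191,0,0.0432,0,1]

```text
clock: 19.6
tcp_pos: [0.5716, 0.0456, 0.2036]
orientation: [-0.013, 1.574, 0.009]
contact_force: [-1.9, 2.5, -0.7]
grip_width: 0.0194
```

```bash
python3 crank.py .068 .1; python3 - <<'E'
from h import *
a=grab_frame("top")[:,:,::-1];b=grab_frame("side")[:,:,::-1];cv2.imwrite("pics/top_2turn.png",a);cv2.imwrite("pics/side_2turn.png",b)
for r in(236,237,240,247,248,249): print(a[r,373:396].max(1))
a=cv2.resize(a[230:260,365:400],None,fx=16,fy=16,interpolation=0);b=cv2.resize(b[180:220,320:360],None,fx=12,fy=12,interpolation=0)[:480,:240]
cv2.imwrite("pics/g2.png",np.hstack([a,b]) if 0 else a)
E
```

```text
t 19.6 tcp [0.5716 0.0456 0.2036] az 0.77 tilt [-0.0035 -0.0026 -1.    ] F [-1.9  2.5 -0.7] M [ 0.43  0.52 -0.1 ] w 0.0194 q [-0.48  0.61  0.38  1.96 -0.36  0.64  0.15]
C,R [0.5752 0.1157 0.0671] theta 12.513 raddev mm 0.13 Frad 0.8 Ftan -1.9 Fy 2.6 res [ 0.45 -0.12 -0.08 -0.34  0.02  0.2 ] y 0.0372
[[-0.0001, 0.0001, 0.0067, -0.0, 1], [-0.0008, 0.0001, 0.0134, -0.0, 1], [-0.0021, 0.0001, 0.02, -0.0, 1], [-0.0041, 0.0001, 0.0264, -0.0, 1], [-0.0067, 0.0001, 0.0325, -0.0, 1], [-0.01, 0.0, 0.0384, -0.0, 1], [-0.0138, 0.0, 0.0439, -0.0, 1], [-0.0181, 0.0, 0.0491, -0.0, 1]]
[ 74  75  82  81  80  77 104 112  89 111 112 135 122  70  67  49  57  58
  58  54  71  89  85]
[ 78  78  79  77  76  72 101 124  92 110 115 134 117  73  65  46  56  63
  62  57  70  91  89]
[ 91  88  93  90  91  83  97 123 100 112 114 130 121  90  77  47  54  57
  56  55  74  95  93]
[ 75  80  80  76  77  66  95 127 122 124 124 129 113  52  56  34  55  76
  90  88  78  80  78]
[ 85  85  88  82  79  67  94 131 123 123 127 130 113  57  60  42  53  51
  51  52  65  84  82]
[ 82  81  84  83  79  62  93 128 126 121 126 129 115  55  53  38  54  54
  58  60  69  81  82]
```

View pics/g2.png

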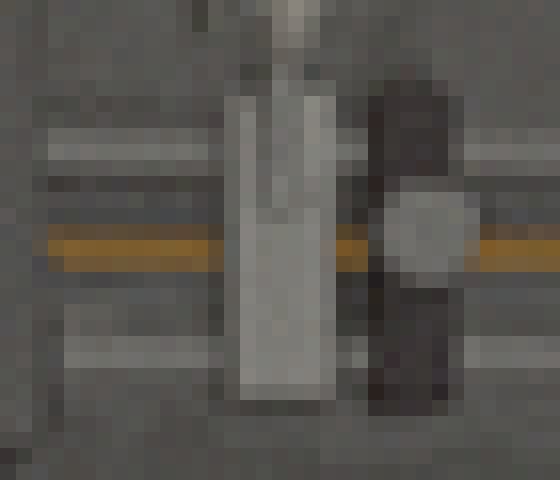

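Request:
servo_tool:
  motion:
    - [-0.0001,0,0.0067,0,1]
    - [-0.0008,0,0.0134,0,1]
    - [-0.0021,0,0.02,0,1]
    - [-0.0041,0,0.0264,0,1]
    - [-0.0067,0,0.0325,0,1]
    - [-0.01,0,0.0384,0,1]
    - [-0.0138,0,0.0439,0,1]
    - [-0.0181,0,0.0491,0,1]

```text
clock: 20.5
tcp_pos: [0.6216, 0.0463, 0.222]
orientation: [-0.013, 1.573, 0.009]
contact_force: [-5.3, 1.6, -0.6]
grip_width: 0.0195
```

```bash
python3 crank.py .068 .1
```

```text
t 20.5 tcp [0.6216 0.0463 0.222 ] az 0.78 tilt [-0.0025 -0.0028 -1.    ] F [-5.3  1.6 -0.6] M [ 0.4   1.02 -0.26] w 0.0195 q [-0.46  0.64  0.4   1.84 -0.35  0.73  0.14]
C,R [0.5752 0.1157 0.0671] theta 13.329 raddev mm 0.3 Frad -3.2 Ftan -4.2 Fy 1.7 res [-0.12 -0.08 -0.34  0.01  0.2   0.04] y 0.0372
[[-0.0051, 0.0, 0.0044, -0.0, 1], [-0.0104, -0.0, 0.0085, -0.0, 1], [-0.0161, -0.0, 0.012, -0.0, 1], [-0.0221, -0.0, 0.015, -0.0, 1], [-0.0284, -0.0001, 0.0173, -0.0, 1], [-0.0349, -0.0001, 0.019, -0.0, 1], [-0.0415, -0.0001, 0.02, -0.0, 1], [-0.0482, -0.0001, 0.0204, -0.0, 1]]
```

Request:
servo_tool:
  motion:
    - [-0.0051,0,0.0044,0,1]
    - [-0.0104,0,0.0085,0,1]
    - [-0.0161,0,0.012,0,1]
    - [-0.0221,0,0.015,0,1]
    - [-0.0284,0,0.0173,0,1]
    - [-0.0349,0,0.019,0,1]
    - [-0.0415,0,0.02,0,1]
    - [-0.0482,0,0.0204,0,1]

```text
clock: 21.3
tcp_pos: [0.6421, 0.0467, 0.2705]
orientation: [-0.013, 1.573, 0.008]
contact_force: [-3.6, 2.2, -6.6]
grip_width: 0.0195
```

```bash
python3 crank.py .068 .09
```

```text
t 21.3 tcp [0.6421 0.0467 0.2705] az 0.77 tilt [-0.0025 -0.003  -1.    ] F [-3.6  2.2 -6.6] M [ 0.39  0.52 -0.05] w 0.0195 q [-0.48  0.61  0.43  1.76 -0.32  0.84  0.12]
C,R [0.5752 0.1157 0.0671] theta 14.134 raddev mm 0.04 Frad -3.5 Ftan -6.6 Fy 2.3 res [-0.08 -0.35  0.01  0.2   0.07 -0.24] y 0.0372
[[-0.006, 0.0, -0.0003, -0.0, 1], [-0.012, -0.0, -0.0011, -0.0, 1], [-0.0179, -0.0, -0.0025, -0.0, 1], [-0.0236, -0.0001, -0.0043, -0.0, 1], [-0.0292, -0.0001, -0.0067, -0.0, 1], [-0.0345, -0.0001, -0.0096, -0.0, 1], [-0.0395, -0.0001, -0.0129, -0.0, 1], [-0.0442, -0.0001, -0.0167, -0.0, 1]]
```

Request:
servo_tool:
  motion:
    - [-0.006,0,-0.0004,0,1]
    - [-0.012,0,-0.0012,0,1]
    - [-0.0179,0,-0.0026,0,1]
    - [-0.0236,0,-0.0044,0,1]
    - [-0.0291,0,-0.0068,0,1]
    - [-0.0344,0,-0.0097,0,1]
    - [-0.0394,0,-0.013,0,1]

```text
clock: 22.0
tcp_pos: [0.6294, 0.0465, 0.3104]
orientation: [-0.013, 1.572, 0.008]
contact_force: [3.8, 0.9, -11.9]
grip_width: 0.0196
```

```bash
python3 crank.py .068 .09
```

```text
t 22.0 tcp [0.6294 0.0465 0.3104] az 0.78 tilt [-0.001  -0.0033 -1.    ] F [  3.8   0.9 -11.9] M [ 0.28 -0.75  0.19] w 0.0196 q [-0.5   0.54  0.46  1.77 -0.29  0.9   0.09]
C,R [0.5752 0.1157 0.0671] theta 14.766 raddev mm 0.42 Frad -3.9 Ftan -11.9 Fy 0.8 res [-0.35  0.01  0.2   0.06 -0.25  0.11] y 0.0372
[[-0.0045, 0.0, -0.0041, -0.0, 1], [-0.0088, -0.0, -0.0083, -0.0, 1], [-0.0128, -0.0, -0.0128, -0.0, 1], [-0.0163, -0.0, -0.0177, -0.0, 1], [-0.0194, -0.0001, -0.0229, -0.0, 1], [-0.022, -0.0001, -0.0284, -0.0, 1], [-0.0241, -0.0001, -0.034, -0.0, 1], [-0.0257, -0.0001, -0.0399, -0.0, 1]]
```

Request:
servo_tool:
  motion:
    - [-0.0045,0,-0.0041,0,1]
    - [-0.0087,0,-0.0083,0,1]
    - [-0.0126,0,-0.0128,0,1]
    - [-0.0161,0,-0.0177,0,1]
    - [-0.0191,0,-0.0229,0,1]
    - [-0.0217,0,-0.0284,0,1]
    - [-0.0238,0,-0.034,0,1]

```text
clock: 22.7
tcp_pos: [0.5958, 0.046, 0.3354]
orientation: [-0.013, 1.569, 0.008]
contact_force: [5.7, 0.8, -9.9]
grip_width: 0.0191
```

```bash
python3 crank.py .068 .09
```

```text
t 22.7 tcp [0.5958 0.046  0.3354] az 0.79 tilt [ 0.0023 -0.0031 -1.    ] F [ 5.7  0.8 -9.9] M [ 0.29 -1.12  0.2 ] w 0.0191 q [-0.54  0.46  0.48  1.84 -0.26  0.91  0.06]
C,R [0.5752 0.1158 0.0671] theta 15.387 raddev mm 1.02 Frad -7.6 Ftan -8.6 Fy 0.7 res [ 0.02  0.22  0.06 -0.27  0.07  0.41] y 0.0372
[[-0.0007, 0.0, -0.0061, -0.0, 1], [-0.0018, 0.0, -0.0121, -0.0, 1], [-0.0024, 0.0, -0.0181, -0.0, 1], [-0.0025, 0.0, -0.0241, -0.0, 1], [-0.002, 0.0, -0.0301, -0.0, 1], [-0.001, 0.0, -0.0361, -0.0, 1], [0.0006, 0.0, -0.0419, -0.0, 1], [0.0027, 0.0, -0.0476, -0.0, 1]]
```

Request:
servo_tool:
  motion:
    - [-0.0008,0,-0.0061,0,1]
    - [-0.0018,0,-0.0121,0,1]
    - [-0.0023,0,-0.0181,0,1]
    - [-0.0024,0,-0.0241,0,1]
    - [-0.0019,0,-0.0301,0,1]
    - [-0.0009,0,-0.0361,0,1]
    - [0.0007,0,-0.0419,0,1]

```text
clock: 23.4
tcp_pos: [0.5527, 0.0454, 0.3343]
orientation: [-0.013, 1.571, 0.008]
contact_force: [-3.0, 2.1, -5.0]
grip_width: 0.0195
```

```bash
python3 crank.py .068 .09
```

```text
t 23.4 tcp [0.5527 0.0454 0.3343] az 0.77 tilt [ 2.0e-04 -2.9e-03 -1.0e+00] F [-3.   2.1 -5. ] M [ 0.35  0.41 -0.08] w 0.0195 q [-0.58  0.39  0.49  1.94 -0.23  0.87  0.04]
C,R [0.5752 0.1158 0.0671] theta 16.039 raddev mm 0.13 Frad -3.8 Ftan 4.4 Fy 2.1 res [ 0.22  0.06 -0.27  0.08  0.43 -0.17] y 0.0373
[[0.0023, 0.0, -0.0056, -0.0, 1], [0.0051, 0.0, -0.011, -0.0, 1], [0.0082, 0.0, -0.0161, -0.0, 1], [0.0119, 0.0, -0.0209, -0.0, 1], [0.0159, 0.0, -0.0254, -0.0, 1], [0.0204, 0.0001, -0.0295, -0.0, 1], [0.0252, 0.0001, -0.0331, -0.0, 1], [0.0303, 0.0001, -0.0364, -0.0, 1]]
```

Request:
servo_tool:
  motion:
    - [0.0023,0,-0.0056,0,1]
    - [0.0051,0,-0.011,0,1]
    - [0.0082,0,-0.0161,0,1]
    - [0.0119,0,-0.0209,0,1]
    - [0.0159,0,-0.0254,0,1]
    - [0.0204,0,-0.0295,0,1]
    - [0.0252,0,-0.0331,0,1]
    - [0.0303,0,-0.0364,0,1]

```text
clock: 24.2
tcp_pos: [0.5163, 0.0449, 0.3037]
orientation: [-0.013, 1.57, 0.008]
contact_force: [-2.5, 2.1, -5.9]
grip_width: 0.0195
```

```bash
python3 crank.py .068 .09
```

```text
t 24.2 tcp [0.5163 0.0449 0.3037] az 0.77 tilt [ 7.0e-04 -2.9e-03 -1.0e+00] F [-2.5  2.1 -5.9] M [ 0.46  0.51 -0.14] w 0.0195 q [-0.59  0.38  0.47  2.05 -0.24  0.77  0.04]
C,R [0.5752 0.1158 0.0671] theta 16.764 raddev mm -0.09 Frad -0.8 Ftan 6.4 Fy 2.1 res [ 0.05 -0.28  0.08  0.43 -0.16 -0.16] y 0.0372
[[0.0053, 0.0001, -0.0028, -0.0, 1], [0.0109, 0.0001, -0.0051, -0.0, 1], [0.0167, 0.0001, -0.0068, -0.0, 1], [0.0226, 0.0001, -0.008, -0.0, 1], [0.0286, 0.0001, -0.0087, -0.0, 1], [0.0347, 0.0001, -0.0088, -0.0, 1], [0.0407, 0.0002, -0.0084, -0.0, 1], [0.0466, 0.0002, -0.0074, -0.0, 1]]
```

Request:
servo_tool:
  motion:
    - [0.0053,0,-0.0028,0,1]
    - [0.0109,0,-0.0051,0,1]
    - [0.0167,0,-0.0068,0,1]
    - [0.0226,0,-0.008,0,1]
    - [0.0286,0,-0.0086,0,1]
    - [0.0347,0,-0.0087,0,1]
    - [0.0407,0,-0.0083,0,1]
    - [0.0466,0,-0.0073,0,1]

```text
clock: 25.0
tcp_pos: [0.5092, 0.0447, 0.2568]
orientation: [-0.013, 1.57, 0.009]
contact_force: [-3.0, 1.9, -1.8]
grip_width: 0.0193
```

```bash
python3 crank.py .068 .09
```

```text
t 25.0 tcp [0.5092 0.0447 0.2568] az 0.78 tilt [ 0.0011 -0.0027 -1.    ] F [-3.   1.9 -1.8] M [ 0.51  0.52 -0.16] w 0.0193 q [-0.56  0.44  0.43  2.09 -0.29  0.66  0.08]
C,R [0.5752 0.1158 0.0671] theta 17.49 raddev mm -0.34 Frad 3.3 Ftan 1.2 Fy 1.9 res [-0.28  0.07  0.43 -0.15 -0.15 -0.07] y 0.0372
[[0.0059, 0.0001, 0.0012, -0.0, 1], [0.0116, 0.0001, 0.0032, -0.0, 1], [0.0171, 0.0001, 0.0058, -0.0, 1], [0.0223, 0.0001, 0.0088, -0.0, 1], [0.0272, 0.0002, 0.0123, -0.0, 1], [0.0318, 0.0002, 0.0162, -0.0, 1], [0.036, 0.0002, 0.0205, -0.0, 1], [0.0399, 0.0002, 0.0252, -0.0, 1]]
```

Request:
servo_tool:
  motion:
    - [0.0059,0,0.0012,0,1]
    - [0.0116,0,0.0032,0,1]
    - [0.0171,0,0.0058,0,1]
    - [0.0223,0,0.0088,0,1]
    - [0.0272,0,0.0123,0,1]
    - [0.0318,0,0.0162,0,1]
    - [0.036,0,0.0205,0,1]
    - [0.0399,0,0.0252,0,1]

```text
clock: 25.8
tcp_pos: [0.5349, 0.0451, 0.2166]
orientation: [-0.013, 1.57, 0.009]
contact_force: [-2.2, 3.3, -1.5]
grip_width: 0.0193
```

```bash
python3 crank.py .068 .08;  python3 - <<'E'
from h import *
a=grab_frame("top")[:,:,::-1];cv2.imwrite("pics/top_3.png",a)
for r in(236,237,240,247,248,249): print(a[r,373:396].max(1))
E
```

```text
t 25.8 tcp [0.5349 0.0451 0.2166] az 0.79 tilt [ 0.0012 -0.0026 -1.    ] F [-2.2  3.3 -1.5] M [ 0.56  0.37 -0.14] w 0.0193 q [-0.5   0.54  0.39  2.05 -0.34  0.61  0.13]
C,R [0.5752 0.1157 0.0671] theta 18.219 raddev mm -0.0 Frad 2.5 Ftan -0.8 Fy 3.3 res [ 0.08  0.44 -0.15 -0.16 -0.09  0.2 ] y 0.0372
[[0.003, 0.0001, 0.0045, -0.0, 1], [0.0056, 0.0001, 0.0091, -0.0, 1], [0.0079, 0.0001, 0.014, -0.0, 1], [0.0097, 0.0001, 0.019, -0.0, 1], [0.0112, 0.0001, 0.0242, -0.0, 1], [0.0122, 0.0001, 0.0295, -0.0, 1], [0.0128, 0.0001, 0.0348, -0.0, 1], [0.013, 0.0001, 0.0402, -0.0, 1]]
[ 75  80  81  81  81  78  67  81 128 114  80 110 121 120  71  48  54  57
  58  57  76  84  83]
[ 80  77  80  77  76  80  71  77 126 112  76 111 117 123  71  42  57  57
  58  56  66  89  86]
[ 91  88  87  89  91  91  83  76 124 110  74 108 118 125  82  43  53  53
  56  54  69  93  93]
[ 75  77  77  80  76  76  70  75 124 126 121 122 126 119  67  37  54  73
  90  85  77  76  82]
[ 84  82  87  84  84  87  74  79 123 122 123 123 126 122  70  36  46  54
  55  54  68  84  87]
[ 77  76  81  81  85  80  74  77 120 125 122 124 128 119  75  35  57  52
  52  58  63  82  80]
```

Request:
servo_tool:
  motion:
    - [0.003,0,0.0045,0,1]
    - [0.0056,0,0.0091,0,1]
    - [0.0079,0,0.014,0,1]
    - [0.0097,0,0.019,0,1]
    - [0.0112,0,0.0242,0,1]
    - [0.0122,0,0.0295,0,1]
    - [0.0128,0,0.0348,0,1]
    - [0.013,0,0.0402,0,1]

```text
clock: 26.65
tcp_pos: [0.5762, 0.0457, 0.2033]
orientation: [-0.013, 1.569, 0.009]
contact_force: [-2.6, 3.0, 0.6]
grip_width: 0.0195
```

```bash
python3 crank.py .068 .0;  python3 - <<'E'
from h import *
a=grab_frame("top")[:,:,::-1];b=grab_frame("side")[:,:,::-1];cv2.imwrite("pics/top_4.png",a);cv2.imwrite("pics/side_4.png",b)
for r in(236,237,240,247,248,249): print(a[r,380:396].max(1))
a=cv2.resize(a[230:260,365:395],None,fx=13,fy=13,interpolation=0);b=cv2.resize(b[185:215,325:355],None,fx=13,fy=13,interpolation=2)
cv2.imwrite("pics/g4.png",np.hstack([a,b]))
E
```

```text
t 26.65 tcp [0.5762 0.0457 0.2033] az 0.8 tilt [ 0.0017 -0.0028 -1.    ] F [-2.6  3.   0.6] M [ 0.62  0.56 -0.09] w 0.0195 q [-0.47  0.61  0.37  1.95 -0.36  0.64  0.14]
C,R [0.5752 0.1157 0.0671] theta 18.876 raddev mm 0.36 Frad -0.7 Ftan -2.6 Fy 3.1 res [ 0.45 -0.14 -0.16 -0.11  0.17  0.3 ] y 0.0372
[[-0.0004, 0.0001, -0.0, -0.0, 1], [-0.0004, 0.0001, -0.0, -0.0, 1], [-0.0004, 0.0001, -0.0, -0.0, 1], [-0.0004, 0.0001, -0.0, -0.0, 1], [-0.0004, 0.0001, -0.0, -0.0, 1], [-0.0004, 0.0001, -0.0, -0.0, 1], [-0.0004, 0.0001, -0.0, -0.0, 1], [-0.0004, 0.0001, -0.0, -0.0, 1]]
[ 89 127 111  78 112 121 127  81  47  53  59  52  56  70  90  84]
[ 83 123 111  81 115 115 124  86  38  58  64  55  57  71  93  86]
[ 88 119 114  86 114 116 126  94  42  54  55  56  53  72  98  91]
[ 73 110 125 126 123 128 122  99  32  54  73  91  88  75  79  80]
[ 76 111 122 124 125 125 130 108  35  49  52  51  50  65  85  83]
[ 73 111 127 125 124 124 132 117  32  54  51  58  56  68  83  79]
```

View pics/g4.png

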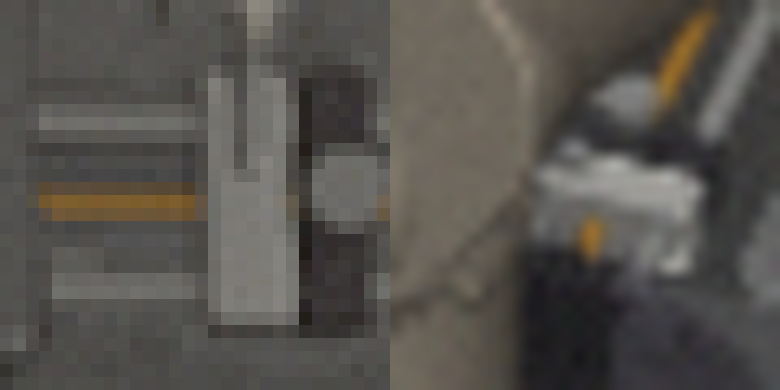

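Request:
servo_tool:
  motion:
    - [0,0,0,0,0.6]
    - [0,0,0,0,0.2]
    - [0,0,0,0,-0.4]
    - [0,0,0,0,-1]
    - [0,0,0,0,-1]
    - [0,0.002,0,0,-1]

```text
clock: 27.35
tcp_pos: [0.5769, 0.0473, 0.2036]
orientation: [-0.013, 1.567, 0.008]
contact_force: [-0.7, -0.1, -0.1]
grip_width: 0.0852
```

```bash
python3 -c "
from h import *
st()"
```

```text
t 27.35 tcp [0.5769 0.0473 0.2036] az 0.77 tilt [ 0.004  -0.0033 -1.    ] F [-0.7 -0.1 -0.1] M [-0.01 -0.    0.04] w 0.0852 q [-0.47  0.61  0.37  1.95 -0.36  0.64  0.14]
```

Request:
servo_tool:
  motion:
    - [-0.02,0.002,0,0,-1]
    - [-0.05,0.004,0,0,-1]
    - [-0.09,0.006,0,0,-1]
    - [-0.13,0.01,0,0,-1]
    - [-0.17,0.02,0,0,-1]
    - [-0.19,0.04,0,0,-1]
    - [-0.19,0.06,0,0,-1]
    - [-0.19,0.06,0,0,-1]

```text
clock: 28.15
tcp_pos: [0.5751, 0.1114, 0.3941]
orientation: [-0.015, 1.566, 0.014]
contact_force: [-0.0, -0.4, -0.2]
grip_width: 0.0854
```

```bash
python3 - <<'E'
from h import *
st()
a=grab_frame("top")[:,:,::-1];b=grab_frame("side")[:,:,::-1]
for r in(236,237,240,247,248,249): print(a[r,380:396].max(1))
a=cv2.resize(a[170:330,270:430],None,fx=2.5,fy=2.5,interpolation=2);b=cv2.resize(b[150:310,260:420],None,fx=2.5,fy=2.5,interpolation=2)
cv2.imwrite("pics/f.png",np.hstack([a,b]))
E
```

```text
t 28.15 tcp [0.5751 0.1114 0.3941] az 1.06 tilt [ 0.0052 -0.001  -1.    ] F [-0.  -0.4 -0.2] M [-0.03  0.02 -0.  ] w 0.0854 q [-0.68  0.37  0.49  1.81 -0.2   1.01 -0.09]
[ 87 127 109  78 116 118 124  79  44  55  59  55  55  70  85  83]
[ 78 121 111  84 113 117 122  78  42  55  57  59  56  70  88  85]
[ 86 116 112  85 112 115 125  93  38  57  55  55  51  69  94  92]
[ 70 104 117 124 136 137 136 104  32  61  90 122 117  86  77  74]
[ 94 131 136 144 161 163 159 121  39  61  65  62  59  59  82  84]
[115 167 162 162 157 158 160 126  39  65  66  67  62  66  80  79]
```

View pics/f.png

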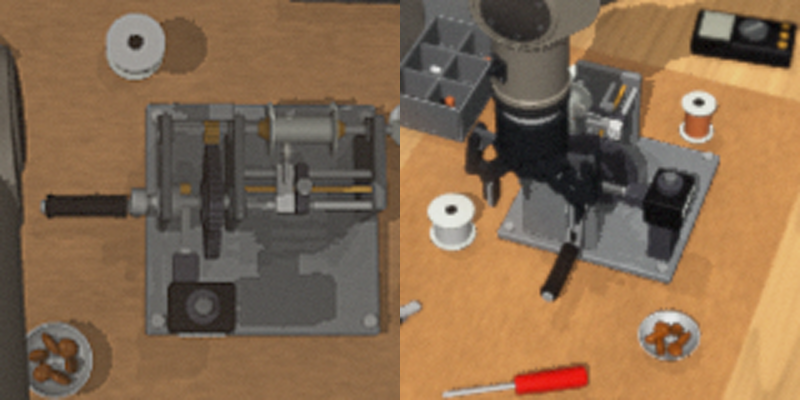

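The picture shows the crank hanging straight down and released, with the handle end near (45,205) at left. The guide stands just short of its stop, with a narrow dark gap near (296,190). The key is up and the nearby bystanders have not moved. I'm handing it in.

```bash
python3 -c "
from bench import *
print(hand_in())"
```

```text
the job is handed in; nothing more can be done
None
```

The job is done and handed in at about 28 s of robot time; no verdict was reported.

- **Reset key:** I pressed it until it bottomed. The fingertips stood about 6 mm below its rest height with about 9 N upward force, and the last picture shows it up again.
- **Cranking:** I turned the crank three full turns clockwise in one grip, at 0.5 to 1 rad/s. The readings taken between moves gave a handle radius of about 67 mm. Forces in or out of the circle stayed under 8 N, and the turning force peaked at about 12 N.
- **Stop:** I stopped within about 0.03 rad of straight down. After release the wrist force read near zero, and the guide had not moved in the next picture.
- **Gap:** The top view puts the guide about 2 to 3 mm from its stop. One pixel there is about 2.3 mm. My first pixel reading of the starting gap was 14.6 to 16 mm, more than the stated 9 to 14 mm. A later look after two turns put it at about 14 mm, which leaves about 2 mm.
- **Other objects:** The solder reel, wire reel, rosin tin, screwdriver and multimeter looked unmoved in the last picture. The other bystanders were out of the crop or only partly in view, and nothing in the force readings suggested contact with them.

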